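Put the cuticle pusher to soak in the hang-on basket

TASK

Put the cuticle pusher to soak: hang the steel soaking basket by its own hook on the rim of the glass jar, cup inside and hook fully down, and stand the pusher in the basket, blade down through the guide ring with its foot in the cup. Set the basket gently on the glass, neither dropping it nor pressing hard, and leave the jar where it stands. Keep the robot off the desk lamp that hangs low over the jar, and do not disturb the polish bottles or the other two tools in the stand.

Things in the scene. Friction and masses are not known exactly. Their poses are not given: they have to be found in the camera images.
- jar: Round open glass jar standing loose on the desk (about 0.6 kg): outside diameter 100, height 95, straight wall 5 thick, so inside diameter 90; floor 12 thick. Origin at the centre of its underside, z up along its axis, rim 95 above.
- basket_grip (a point): Centre of the black moulded grip of the stainless soaking basket (about 130 g), which starts standing on the desk. Basket axes: z up, the hook faces -x, the cup lies on the +x side. Grip: 10 (x) by 14 (y) by 36 (z), at the top of a flat upright stem on the same axis; this point is 100 above the underside of the cup and 22.5 to the -x side of the cup's axis.
- basket_stem (a point): Axis of the basket's stem, a strap 3 (x) by 12 (y), 70 above the cup's underside. The hook is a steel clip clamped on the stem; its underside can be set anywhere 64 to 76 above the cup's underside (the setting is not reported; it holds firm). Its 12 wide lip leaves a slot 8 wide beside the stem's -x face and reaches 15 below the hook's underside, the last 4 bent slightly out.
- basket: The same basket; origin at the centre of the underside of its cup, axes as for the grip. The cup is perforated steel: outside diameter 42, height 24, wall 2, floor 3 thick.
- basket_ring (a point): Centre of the basket's guide ring, a level ring of round wire 3.2 thick, clear hole 14 in diameter, outside 21, on the cup's axis, 58 above the underside of the cup and 55 above the cup's inner floor. Joined to the stem by a short wire. Axes as for the grip.
- pusher_mid (a point): Middle of the cuticle pusher (45 g): a plain straight steel rod with a flat top, 150 long and 9 in diameter, narrowing over its lowest 16 to a blunt blade of 6; it starts upright, blade down, in one of the three sockets of the stand. z points along it to the top; this point is 75 from either end.
- pusher_foot (a point): The blade end of the pusher, the lower end of its axis. z points along the rod to its top.
- pusher_neck (a point): Point on the pusher's axis 55 above the foot, which comes to the guide ring when the foot stands on the cup's floor.
- stand_top (a point): Centre of the top face of the fixed white instrument stand, a block 44 (x) by 156 (y) by 38 high; three round sockets of 10.5 diameter, 30 deep, at y = -55, 0 and +55 in this frame.
- brush_mid (a point): Gel brush standing in another socket, copper handle 9 in diameter, bristles up, 142 long; this point is 70 above its foot. To be left alone.
- dotter_mid (a point): Dotting tool standing in another socket, aluminium handle 9 in diameter, with a thin wire and small ball on top, 127 long; this point is 62 above its foot. To be left alone.
- lamp_shade (a point): Centre of the flat underside of the black desk lamp's shade, a fixed cap 150 in diameter here and 115 high, level, 365 above the desk and up to 30 from being straight above the jar's axis. The shade's arm goes to a post 16 thick and 420 high, at x = +200, y = -160 in this frame, on a round foot of 140.
- bottle_a: White polish bottle with black cap, 32 in diameter, 74 high, loose; origin at the centre of its underside. To be left alone.
- bottle_b: Second polish bottle like the first. To be left alone.
Mind the look-alikes: they are no part of the job. What is shaped like the basket but purple is not meant.

How it is judged:
By the outcome, as a careful person would: the job done as asked, in the order asked, and still so for the second after the job is handed in, with the robot touching nothing.
It also fails if it takes over 67 s, if anything falls off the work surface, if the arm or the gripper's body presses on something with over 40 N, if the wrist force passes 120 N, or if a joint passes its speed limit or range.

ROBOT

A 6-joint arm with a two-finger parallel gripper is mounted at the origin on the work surface. World frame = base frame: x ahead of the robot, y to its left, z up, the work surface at z = 0. Lengths are in m, angles in rad, forces in N, time in s.
With the tool pointing down it reaches from about 0.35 to 0.975 m from the base axis. Payload 4.9 kg.
Tool frame: the origin (TCP) lies at the very end of the fingers, on their centre line; the grasp point (between the pads) lies 19 mm behind it (manip.grip_depth is the distance from the TCP to the grasp point, in m); z points along the fingers, x is the direction in which the jaws open and shut, and the axes are right-handed (so a half turn about z gives the same grasp; the last joint's range is limited). The gripper opens to 85 mm and grips with 20 to 120 N. Pads are 22 mm wide; open, the fingers measure 114 mm over their backs; the gripper's body (76 mm by 85 mm) begins 54 mm behind the grasp point. The pads swing forward as they close: fully open they stand 13 mm farther back than shut.
Start: joints at [1.162, 0.053, 1.613, -0, 1.476, -0.119], TCP at [0.179, 0.599, 0.231] pointing down, gripper open.
Joint ranges: [-3.01, 3.01], [-1.01, 2.22], [0.06, 2.58], [-1.02, 4.17], [0.09, 2.62], [-3.14, 3.14]. Speed limits (rad/s): [2.57, 2.57, 3.14, 3.14, 3.14, 3.14].

INTERFACE

Orientations are given as a unit quaternion [w, x, y, z].
In Python, from plant import manip gives the robot as it stands. The module is installed in compiled form; this text tells all that it offers.
- The arm moves only by the shell command python3 -m crank 'ROWS' [OPENING]. ROWS is JSON, a list of rows, each a list of 4 numbers: the shift along the tool's x, y, z in cm, then the turn about the tool's z in units of 6 degrees (1.0 is 6 degrees). A call has 1 to 10 rows; each row shifts and turns the commanded pose from where the row before left it, along the tool's axes as they then stand; what a row does not reach is not made up. A row lasts 1/12 s, in which the tool goes at most 41.7 mm and 7.16 degrees, less where a joint would pass 70% of its speed; a pose out of reach is approached as far as the arm can. A call with a gripper value outside its range is refused whole. OPENING is the opening, from 0 (shut) to 1 (fully open), set as the call begins (- or left out, the last holds). The fingers move at their own pace and stop on an object; the grip force is fixed at half the most. Time passes only in rows, so rows that do not move let the fingers close. It gives the time, the measured TCP pose, the force and the opening at its end, in the units of the state.
- manip.state(): the state, without advancing time (a new reading comes with each control period).
- manip.grab_frame(name): name is "scene" or "top" or "wrist"; returns a dict with "img" (400x640x3 uint8, red, green, blue), "intrinsics" (3x3 intrinsics, pixels), "D" ([k1, k2, p1, p2, k3] as OpenCV has them; the pictures are not rectified), "position" and "orientation" of the camera in the world. Camera axes: x right, y up, looking along -z (the intrinsics and any distortion apply to the point x, -y, -z); pixel columns grow to the right and rows downward; lengths in m; the calibration is good to about 2 mm. A picture is of the moment at which its call begins. There is no depth.
- manip.job_done(): hands the job in, once; it reports no verdict.
The state is a dict: "time": time; "joint_pos": joint angles; "joint_vel": joint speeds; "joint_efforts": joint torques, N m; "tool_pos": TCP position; "tool_rot": TCP orientation; "contact_force": force on the tool from outside, world axes, zero at the start; "ft_torque": the same for the moment, N m; "gripper_width": opening from 0.0 (shut) to 1.0 (fully open).
Only numpy, scipy, OpenCV 4.12 (cv2) and the standard library are available. Lean on these libraries where they do the work, as an engineer would, in place of code of your own. Each camera call takes 0.05 s, during which the arm holds its last target.

## Working session

There is one attempt and no reset: what is moved stays moved. The work goes in short steps, Python scripts to look and compute and a shell command to move; the robot and the scene stay as the last step left them, time stands still between calls to the robot, and variables do not carry over. Pictures are saved under pics/ and viewed, and the job is handed in when it is done.

```bash
mkdir -p pics
cat > h.py <<'E'
import numpy as np, cv2
from plant import manip
from scipy.spatial.transform import Rotation as R
def rot(q): return R.from_quat([q[1],q[2],q[3],q[0]]).as_matrix()
def grab(n,save=None):
    f=manip.grab_frame(n)
    f={k:(np.array(v) if k!='img' else v) for k,v in f.items()}
    if save: cv2.imwrite('pics/'+save+'.png',f['img'][:,:,::-1]); np.savez('pics/'+save+'.npz',**f)
    return f
def load(s): return dict(np.load('pics/'+s+'.npz'))
def ray(f,uv):
    p=cv2.undistortPoints(np.array([[uv]],float),f['intrinsics'],f['D'])[0,0]
    d=rot(f['orientation'])@np.array([p[0],-p[1],-1.]); return f['position'],d/np.linalg.norm(d)
def plane(f,uv,z):
    o,d=ray(f,uv); return o+d*(z-o[2])/d[2]
def tri(*obs):
    A=np.zeros((3,3));b=np.zeros(3)
    rs=[ray(f,uv) for f,uv in obs]
    for o,d in rs:
        P=np.eye(3)-np.outer(d,d);A+=P;b+=P@o
    x=np.linalg.solve(A,b)
    return x,[np.linalg.norm((np.eye(3)-np.outer(d,d))@(x-o)) for o,d in rs]
def proj(f,X):
    c=rot(f['orientation']).T@(np.array(X)-f['position']); c=np.array([c[0],-c[1],-c[2]])
    return cv2.projectPoints(c.reshape(1,3),np.zeros(3),np.zeros(3),f['intrinsics'],f['D'])[0][0,0]
def crop(s,x0,y0,x1,y1,k,name):
    im=cv2.imread('pics/'+s+'.png')[y0:y1,x0:x1]
    cv2.imwrite('pics/'+name+'.png',cv2.resize(im,None,fx=k,fy=k,interpolation=cv2.INTER_CUBIC))
E
python3 - <<'E'
from h import *
for n in ['scene','top','wrist']:
    f=grab(n,n+'0'); print(n,f['position'].round(3),f['intrinsics'].round(1).tolist(),f['D'],rot(f['orientation']).round(2).tolist())
s=manip.state();print({k:np.round(v,3) for k,v in s.items()});print(manip.grip_depth, rot(s['tool_rot']).round(3))
E
```

```text
scene [1.    0.608 1.148] [[515.4, 0.0, 311.1], [0.0, 515.4, 197.1], [0.0, 0.0, 1.0]] [-0.14259324  0.          0.          0.          0.        ] [[-0.81, -0.45, 0.38], [0.59, -0.63, 0.51], [0.01, 0.64, 0.77]]
top [ 0.365 -0.016  1.156] [[388.5, 0.0, 322.3], [0.0, 388.5, 203.1], [0.0, 0.0, 1.0]] [-0.05372668  0.          0.          0.          0.        ] [[0.02, 0.98, -0.17], [-1.0, 0.02, -0.01], [-0.0, 0.17, 0.98]]
wrist [0.101 0.622 0.373] [[331.2, 0.0, 317.3], [0.0, 331.2, 202.4], [0.0, 0.0, 1.0]] [-0.05361301  0.          0.          0.          0.        ] [[0.29, -0.91, -0.3], [0.96, 0.27, 0.09], [-0.0, -0.31, 0.95]]
{'time': np.float64(0.15), 'joint_pos': array([ 1.162,  0.053,  1.614,  0.   ,  1.476, -0.119]), 'joint_vel': array([-0.   , -0.001, -0.002,  0.002, -0.001,  0.001]), 'joint_efforts': array([ 0.0000e+00, -3.9424e+01, -3.7072e+01, -0.0000e+00,  5.0000e-03,
        0.0000e+00]), 'tool_pos': array([0.178, 0.598, 0.23 ]), 'tool_rot': array([ 0.   ,  0.802,  0.598, -0.001]), 'contact_force': array([ 0.815, -0.562, -0.345]), 'ft_torque': array([0.003, 0.05 , 0.03 ]), 'gripper_width': np.float64(1.001)}
0.0187 [[ 0.286  0.958 -0.001]
 [ 0.958 -0.286 -0.001]
 [-0.002 -0.    -1.   ]]
```

View pics/scene0.png

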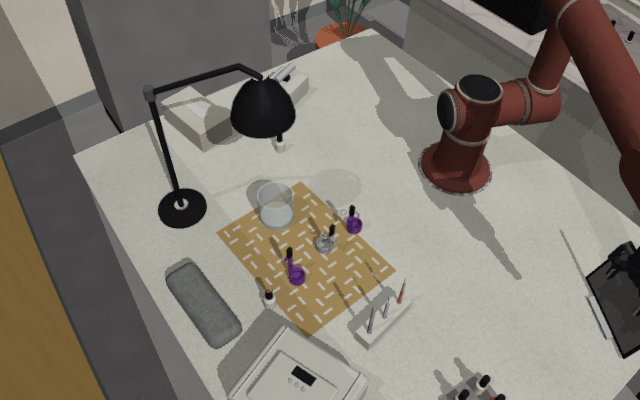

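View pics/top0.png

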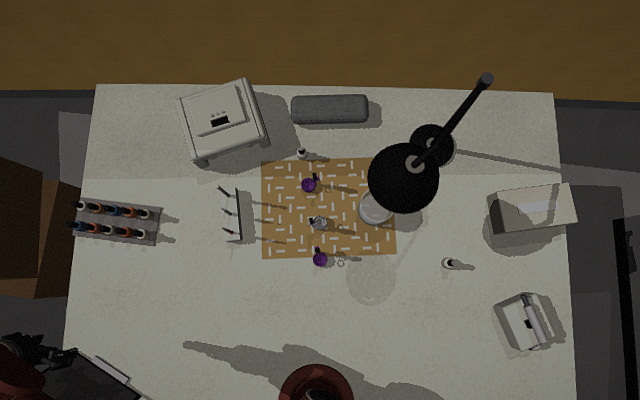

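View pics/wrist0.png

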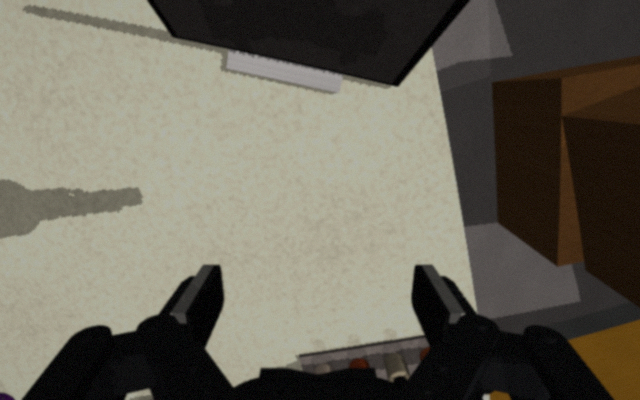

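Run:
```python
from h import *
crop('scene0',210,160,440,350,3.4,'c1'); crop('top0',200,130,460,290,3,'c2')
for n,uv,z in [('jar',(376,208),.095),('basket',(319,222),.03),('stand',(237,212),.038),('botA',(302,153),.07),('botB',(448,263),.07),('p1',(309,185),.02),('p2',(320,259),.02),('shade',(403,178),.4)]:
    print(n,plane(load('top0'),uv,z).round(3))
```

```text
jar [ 0.543 -0.155  0.095]
basket [0.509 0.003 0.03 ]
stand [0.531 0.243 0.038]
botA [0.704 0.056 0.07 ]
botB [ 0.397 -0.359  0.07 ]
p1 [0.621 0.035 0.02 ]
p2 [ 0.402 -0.003  0.02 ]
shade [ 0.554 -0.169  0.4  ]
```

View pics/c1.png

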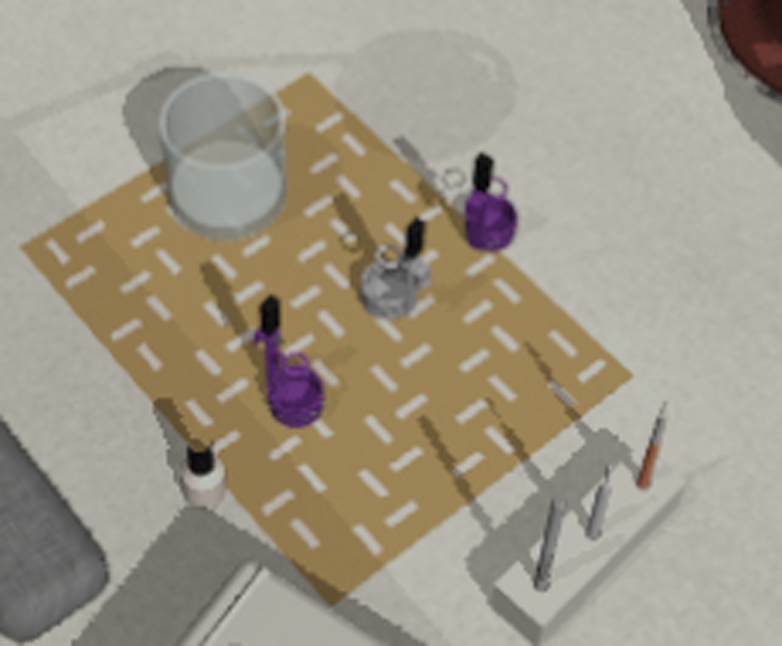

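View pics/c2.png

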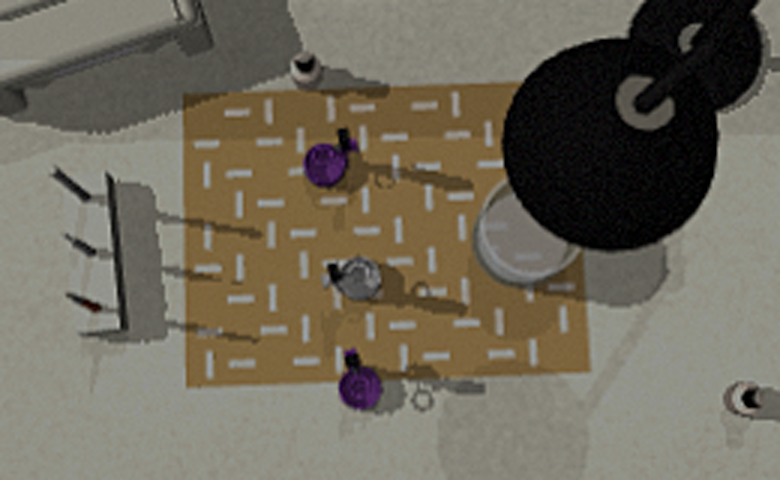

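Run:
```python
from h import *
crop('top0',350,125,500,260,5,'c3'); crop('scene0',220,60,320,240,4,'c4')
crop('scene0',300,190,380,290,7,'c5'); crop('top0',295,200,345,245,14,'c6')
```

```text
(no output)
```

View pics/c3.png

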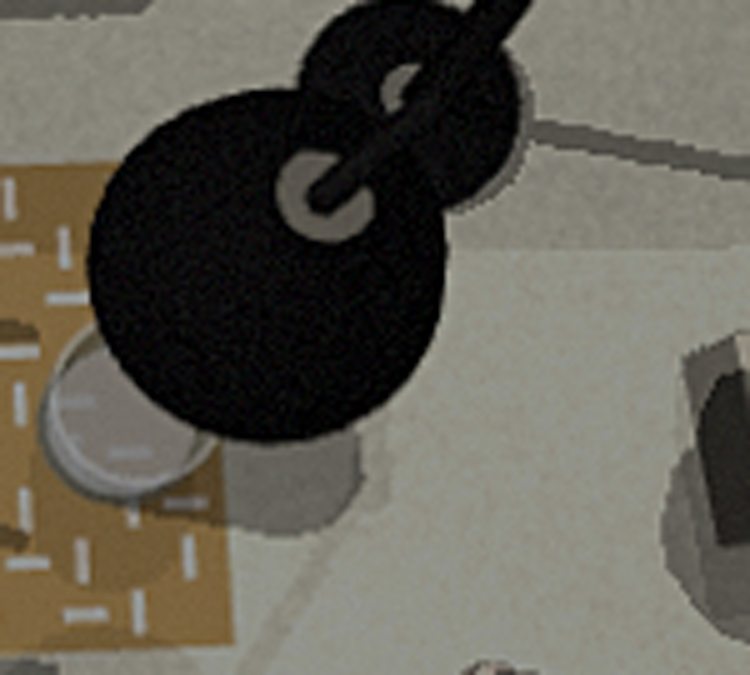

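View pics/c4.png

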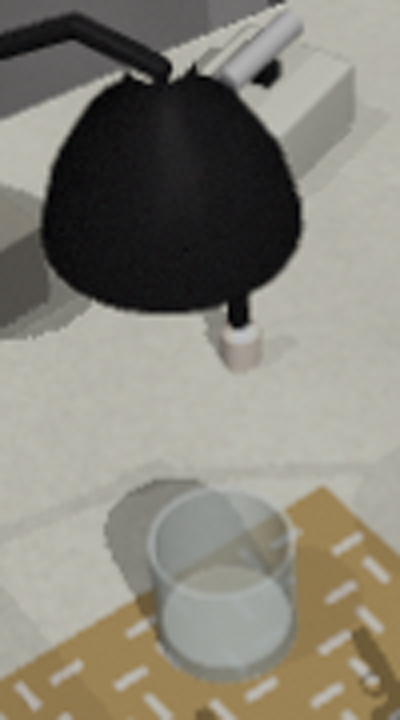

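View pics/c5.png

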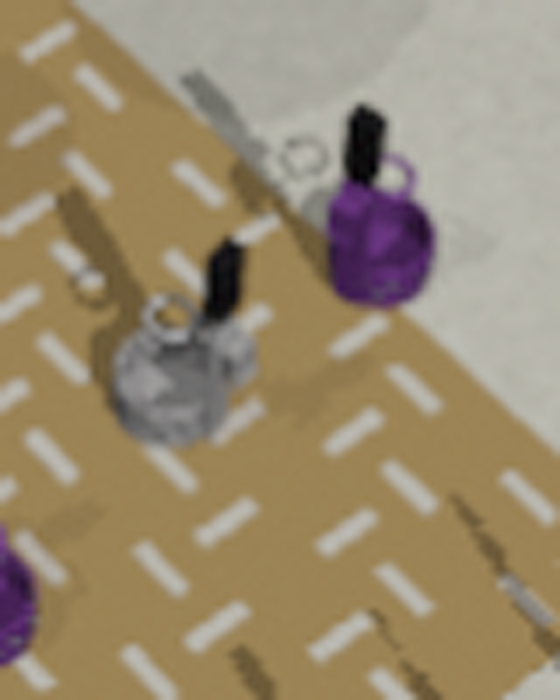

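View pics/c6.png

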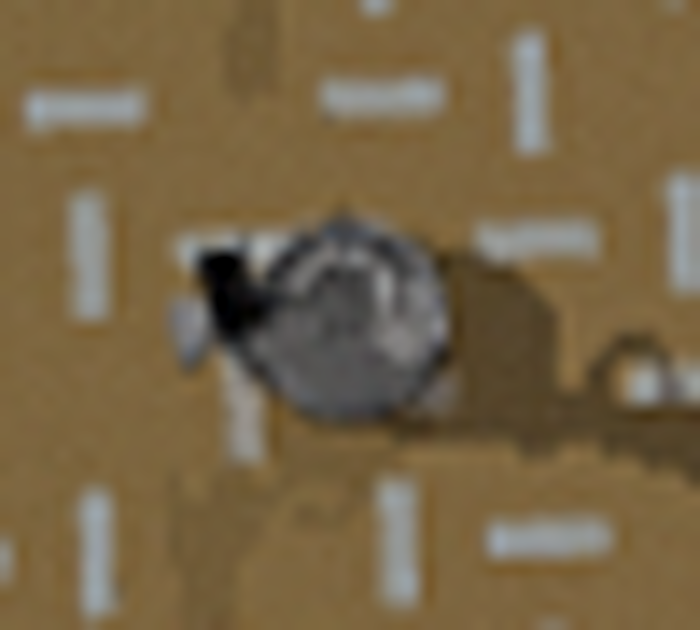

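Run:
```python
from h import *
T=load('top0');S=load('scene0')
# lamp: circle points in top on plane .365
def circ(P):
    A=np.c_[2*P,np.ones(len(P))];s=np.linalg.lstsq(A,(P**2).sum(1),rcond=None)[0];return s[:2],np.sqrt(s[2]+s[:2]@s[:2])
g=T['img'].max(2)
pts=[]
c=np.array([403.6,178])
for a in np.radians(np.r_[20:260:6]):   # avoid the arm side, image y down
    d=np.array([np.cos(a),np.sin(a)])
    for r in np.arange(25,45,.25):
        u=c+d*r
        if cv2.getRectSubPix(g,(1,1),tuple(map(float,u)))[0,0]>35: pts.append(u);break
P=np.array([plane(T,u,.365)[:2] for u in pts]);C,r=circ(P)
print('lamp top',C,r,len(pts),np.std(np.linalg.norm(P-C,axis=1)))
# scene lower edge
low=[(231,118),(235,126),(240,131),(247,135),(255,137),(264,137.5),(273,137),(282,134),(290,128),(294,121)]
P=np.array([plane(S,u,.365)[:2] for u in low]);C,r=circ(P);print('lamp scene',C,r,np.std(np.linalg.norm(P-C,axis=1)))
# jar rim scene (crop c4 /4+220,+60)
rim=[(147,555),(152,525),(170,503),(195,491),(225,487),(255,492),(280,507),(297,535)]
P=np.array([plane(S,(220+x/4,60+y/4),.095)[:2] for x,y in rim]);C,r=circ(P);print('jar scene',C,r,np.std(np.linalg.norm(P-C,axis=1)))
jt=[(41,425),(42,400),(50,370),(68,345),(90,326),(44,440),(55,465),(75,488),(100,499),(130,499),(160,490),(185,473),(205,452)]
for z in(.095,0.0):
  P=np.array([plane(T,(350+x/5,125+y/5),z)[:2] for x,y in jt]);C,r=circ(P);print('jar top',z,C,r,np.std(np.linalg.norm(P-C,axis=1)))
print('cup top', plane(T,(319.3,222.9),.024),'grip top',plane(T,(295+226/14,200+268/14),.118), 'lip',plane(T,(295+185/14,200+330/14),.06))
print('grip tri(top face)',tri((T,(295+226/14,200+262/14)),(S,(300+230/7,190+240/7))))
print('cup scene',plane(S,(300+172/7,190+368/7),.024))
```

```text
lamp top [ 0.56278687 -0.17563847] 0.07452307754427245 40 0.00034659595100429045
lamp scene [ 0.55915496 -0.17560078] 0.07329346346232435 0.0012925898431971196
jar scene [ 0.5550472  -0.15606815] 0.05027698948446983 0.0003230648506706682
jar top 0.095 [ 0.54482082 -0.15271403] 0.048836210433982695 0.0016547098210087463
jar top 0.0 [ 0.56092979 -0.16498644] 0.05320746307196377 0.0018028203030854724
cup top [0.50671615 0.00170567 0.024     ] grip top [0.50462378 0.02250573 0.118     ] lip [0.49955683 0.03259206 0.06      ]
grip tri(top face) (array([0.50353924, 0.02360483, 0.12492725]), [np.float64(0.001854870863218242), np.float64(0.0018548708632181578)])
cup scene [0.50773939 0.00275349 0.024     ]
```

```bash
cat >> h.py <<'E'
def go(x=None,y=None,z=None,yaw=None,s=None):
    """print tool-frame cm and units to reach world target from measured pose; yaw = angle of tool x in world (deg)"""
    s=s or manip.state(); p=np.array(s['tool_pos']);M=rot(s['tool_rot'])
    t=np.array([p[0] if x is None else x,p[1] if y is None else y,p[2] if z is None else z])
    cy=np.degrees(np.arctan2(M[1,0],M[0,0]))
    d=M.T@(t-p)*100
    print('pos',p.round(4),'yaw',round(cy,2),'tool cm',d.round(2), 'turn units', None if yaw is None else round(-(((yaw-cy)+90)%180-90)/6,2))
E
python3 - <<'E'
from h import *
go(.44,.06,.27,90)
E
```

```text
pos [0.1784 0.5985 0.2303] yaw 73.39 tool cm [-44.13  40.46  -3.9 ] turn units -2.77
```

```bash
python3 -m crank '[[-2.9,2.65,-0.3,0],[-2.9,2.65,-0.3,0],[-2.9,2.65,-0.3,0],[-2.9,2.65,-0.3,0],[-2.9,2.65,-0.3,0],[-2.9,2.65,-0.3,0],[-2.9,2.65,-0.3,0],[-2.9,2.65,-0.3,0],[-2.9,2.65,-0.3,0],[-2.9,2.65,-0.3,0]]'; python3 -m crank '[[-2.9,2.65,-0.2,-0.7],[-2.9,2.5,-0.2,-0.7],[-2.9,2.4,-0.2,-0.7],[-2.9,2.2,-0.2,-0.7],[-2.9,2.2,0,0],[0,0,0,0],[0,0,0,0]]'
python3 - <<'E'
from h import *
for n in ['scene','top','wrist']: grab(n,n+'1')
print(np.round(manip.state()['joint_pos'],3)); go(.504,.023,.2,90)
E
```

```text
time: 0.98
tool_pos: [0.3498, 0.2435, 0.2613]
tool_rot: [0.0, 0.802, 0.598, 0.0]
contact_force: [1.1, -0.2, 1.3]
gripper_width: 1.0
time: 1.57
tool_pos: [0.4469, 0.0833, 0.2688]
tool_rot: [-0.001, 0.707, 0.707, -0.0]
contact_force: [0.3, 0.3, -0.2]
gripper_width: 0.998
[ 0.025 -0.394  1.944  0.     1.592 -1.55 ]
pos [0.4461 0.0854 0.269 ] yaw 90.25 tool cm [-6.27  5.77  6.9 ] turn units 0.04
```

View pics/scene1.png

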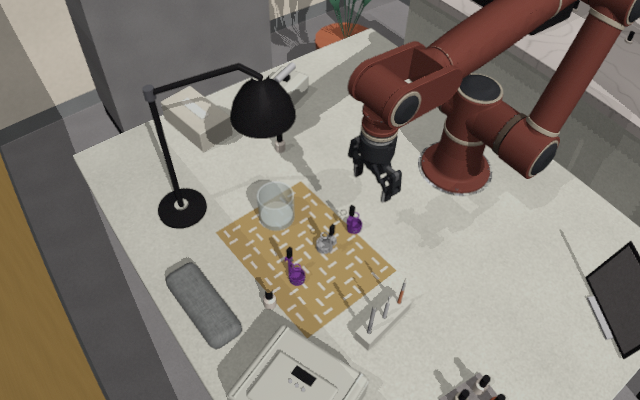

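View pics/wrist1.png

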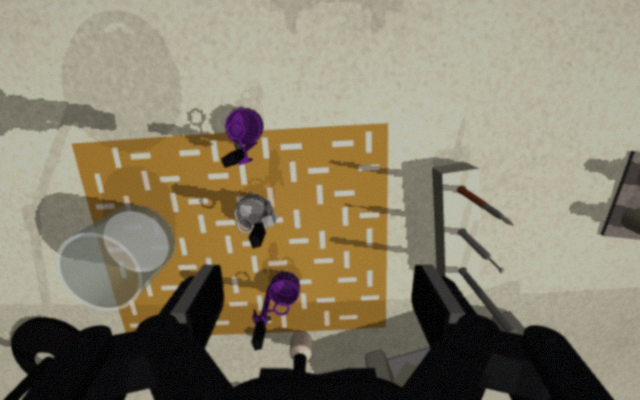

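View pics/top1.png

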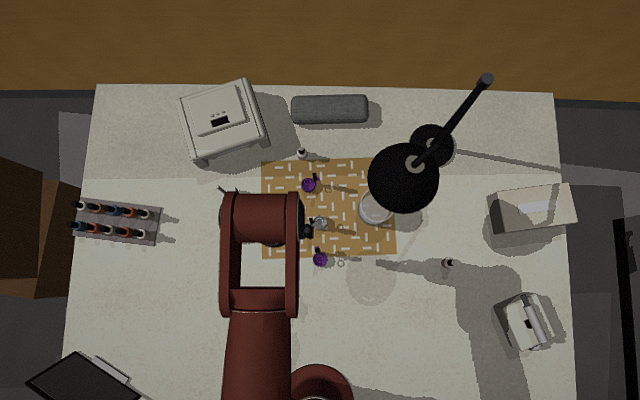

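Run:
```python
from h import *
T=load('top1');S=load('scene1')
for h in (.27,.34,.4,.45,.5,.55): print(h,proj(T,(.446,.085,h)).round(),proj(S,(.446,.085,h)).round(), proj(S,(.446,.155,h)).round(),proj(S,(.446,.02,h)).round())
crop('scene1',330,20,480,220,4,'c7');crop('top1',205,180,325,330,5,'c8')
```

```text
0.27 [281. 235.] [372. 191.] [392. 211.] [353. 174.]
0.34 [277. 232.] [375. 170.] [397. 190.] [356. 152.]
0.4 [274. 229.] [378. 150.] [401. 171.] [358. 133.]
0.45 [270. 226.] [380. 132.] [404. 153.] [360. 115.]
0.5 [266. 222.] [383. 113.] [408. 134.] [361.  95.]
0.55 [262. 218.] [386.  93.] [412. 113.] [364.  75.]
```

View pics/c7.png

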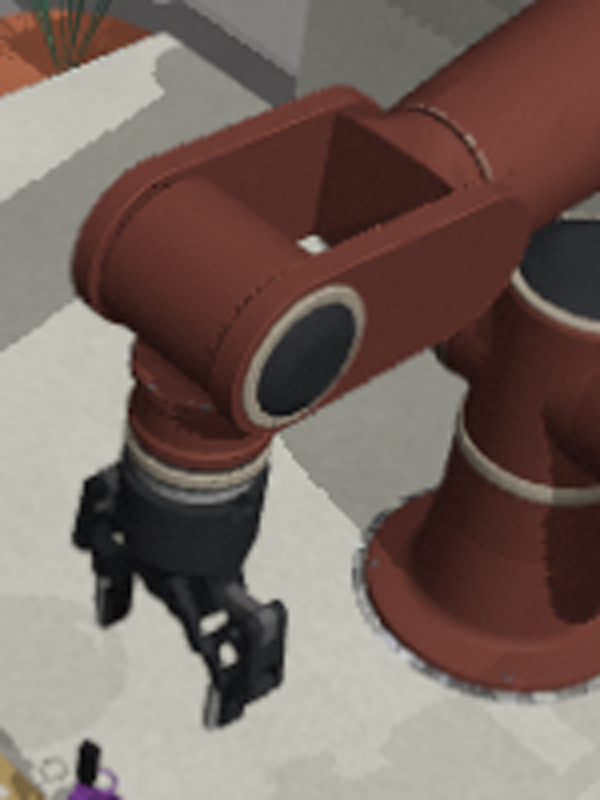

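View pics/c8.png

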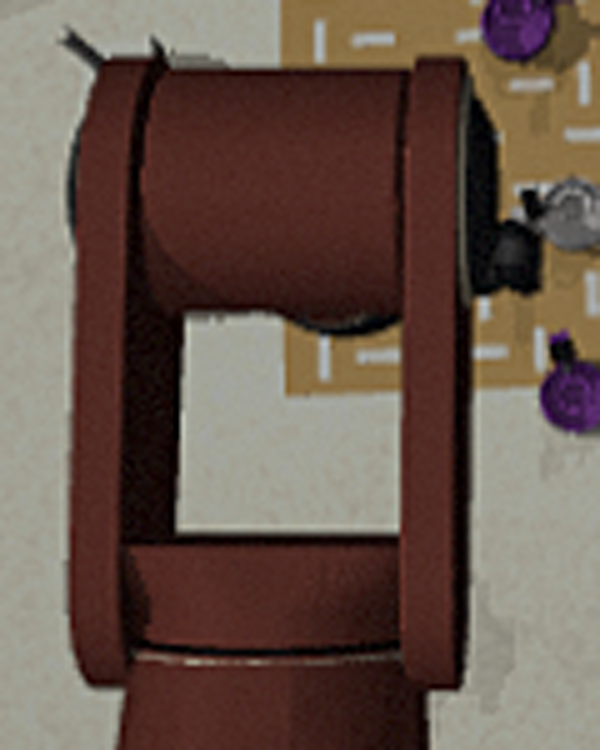

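Run:
```python
from h import *
crop('wrist1',215,170,300,260,8,'c9');crop('wrist1',400,170,530,330,5,'c10')
```

```text
(no output)
```

View pics/c9.png

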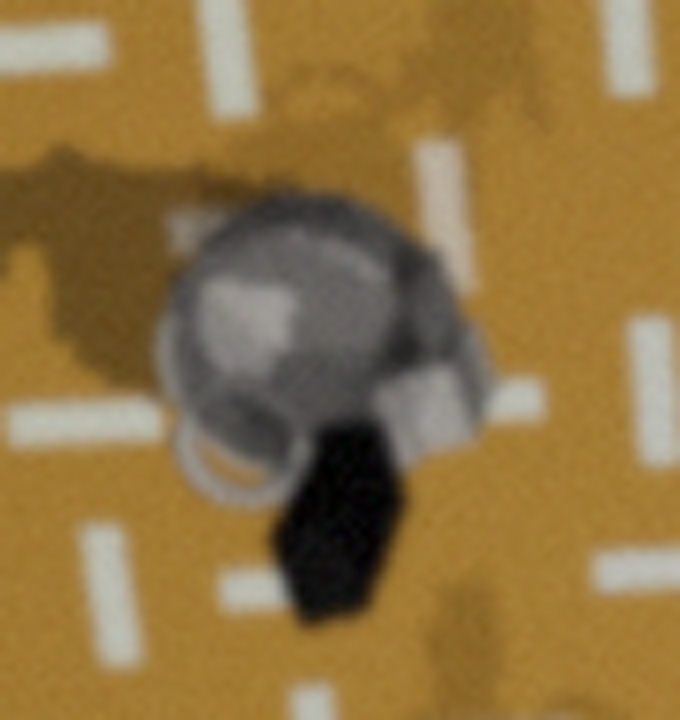

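View pics/c10.png

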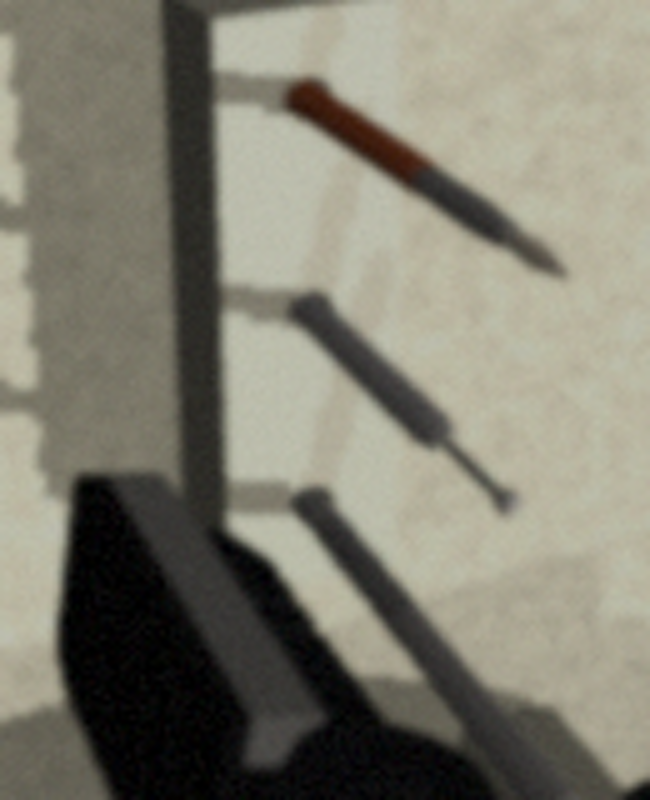

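Run:
```python
from h import *
T=load('top0');S=load('scene0');W=load('wrist1')
w=lambda x,y:(W,(215+x/8,170+y/8)); s=lambda x,y:(S,(300+x/7,190+y/7)); t=lambda x,y:(T,(295+x/14,200+y/14))
print('W pos',W['position'])
print('ring',tri(w(242,450),s(170,318)), tri(w(242,450),s(170,318),t(340,275)))
print('griptop',tri(w(325,590),s(230,243)),tri(w(325,590),s(230,243),t(222,262)))
print('gripbot',tri(w(352,440),s(213,318)))
print('cup',plane(W,(215+310/8,170+318/8),.024),plane(S,(300+172/7,190+368/7),.024),plane(T,(295+342/14,200+318/14),.024))
print('hook',tri(w(430,410),s(238,355)))
def st(a,b): return tri((W,a),(S,b))
k=lambda x,y:(210+x/3.4,160+y/3.4)
print('pusher base',plane(W,(463,269),.038),plane(S,k(542,583),.038),'dot',plane(W,(463,231),.038),plane(S,k(594,534),.038),'brush',plane(W,(462,189),.038),plane(S,k(645,485),.038))
print('pusher top scene/top',tri((S,k(556,503)),(T,(200+57/3,130+172/3))))
```

```text
W pos [0.36588428 0.08514681 0.41209752]
ring (array([0.51040497, 0.00316624, 0.0593707 ]), [np.float64(0.00018477872765295669), np.float64(0.00018477872765292093)]) (array([0.51086099, 0.00242489, 0.05872566]), [np.float64(0.0004078020174769637), np.float64(0.0009712248188087991), np.float64(0.0012854911809607615)])
griptop (array([0.50244216, 0.02613928, 0.12379025]), [np.float64(0.0006834539864882316), np.float64(0.0006834539864882434)]) (array([0.50341014, 0.02489761, 0.12282135]), [np.float64(0.0017747771193599726), np.float64(0.0012090769457535984), np.float64(0.0024523866633632454)])
gripbot (array([0.50361698, 0.02088511, 0.07313395]), [np.float64(0.000696406817362971), np.float64(0.0006964068173629116)])
cup [0.50279009 0.00681204 0.024     ] [0.50773939 0.00275349 0.024     ] [0.50727339 0.00134213 0.024     ]
hook (array([0.50208421, 0.03206887, 0.06319361]), [np.float64(0.0011932473886096184), np.float64(0.0011932473886095772)])
pusher base [0.57793354 0.27421378 0.038     ] [0.57970351 0.27303545 0.038     ] dot [0.52478154 0.26628082 0.038     ] [0.52656199 0.26587428 0.038     ] brush [0.47086491 0.25732261 0.038     ] [0.47193075 0.25817761 0.038     ]
pusher top scene/top (array([0.57979952, 0.26942463, 0.14999686]), [np.float64(0.00016040676182181183), np.float64(0.0001604067618217551)])
```

```bash
python3 -m crank '[[1.3,3.5,-1.4,0],[1.3,3.5,-1.4,0],[1.3,3.5,-1.4,0],[1.3,3.5,-1.4,0],[1.3,3.5,-1.4,0],[1.3,3.5,-1.4,0],[1.3,3.5,-1.4,0],[1.3,3.5,-1.4,0],[1.3,3.5,-1.4,0],[1.3,3.5,-1.4,0]]';python3 -m crank '[[1.3,3.5,-1.4,0],[1.3,3.5,-1.4,0],[1.3,3.5,-1.4,0],[1,3.5,0,0],[1,3.5,0,0],[1,3.5,0,0]]'
python3 - <<'E'
from h import *
print(np.round(manip.state()['joint_pos'],3)); go();print(rot(manip.state()['tool_rot']).round(3))
E
```

```text
time: 2.55
tool_pos: [0.7964, 0.2191, 0.41]
tool_rot: [-0.0, 0.705, 0.709, 0.0]
contact_force: [0.7, -1.1, 0.7]
gripper_width: 1.002
time: 3.05
tool_pos: [0.9166, 0.2603, 0.3949]
tool_rot: [0.007, 0.705, 0.709, 0.014]
contact_force: [-0.2, 0.3, 0.1]
gripper_width: 0.999
[ 0.198  1.004  0.068  0.005  2.038 -1.377]
pos [0.9166 0.2603 0.3949] yaw 90.36 tool cm [0. 0. 0.] turn units None
[[-0.006  1.     0.029]
 [ 1.     0.006  0.01 ]
 [ 0.01   0.029 -1.   ]]
```

```bash
python3 -m crank '[[1,3.5,0,0],[1,3.5,0,0],[1,3.5,0,0],[1,3.5,0,0],[1,3.5,0,0],[1,3.5,0,0]]'
python3 - <<'E'
from h import *
print(np.round(manip.state()['joint_pos'],3)); go();print(rot(manip.state()['tool_rot']).round(3))
E
```

```text
time: 3.55
tool_pos: [0.9708, 0.2775, 0.3605]
tool_rot: [0.042, 0.702, 0.707, 0.075]
contact_force: [-0.4, 0.7, 0.5]
gripper_width: 1.001
[ 0.201  1.051  0.057  0.014  1.861 -1.371]
pos [0.9708 0.2775 0.3605] yaw 90.58 tool cm [0. 0. 0.] turn units None
[[-0.01   0.986  0.165]
 [ 0.999  0.002  0.047]
 [ 0.046  0.165 -0.985]]
```

```bash
python3 -m crank '[[1,3.5,-1,0],[1,3.5,-1,0],[1,3.5,-1,0],[1,3.5,-1,0],[1,3.5,-1,0],[1,3.5,-1,0],[1,3.5,-1,0],[1,3.5,-1,0]]'
python3 - <<'E'
from h import *
print(np.round(manip.state()['joint_pos'],4)); go();print(rot(manip.state()['tool_rot']).round(3))
E
```

```text
time: 4.22
tool_pos: [1.0029, 0.2848, 0.4126]
tool_rot: [0.087, 0.695, 0.697, 0.155]
contact_force: [-0.3, -0.9, 0.5]
gripper_width: 0.998
[ 0.1983  1.0118  0.0558  0.0271  1.7176 -1.3671]
pos [1.0029 0.2848 0.4126] yaw 91.13 tool cm [0. 0. 0.] turn units None
[[-0.02   0.941  0.337]
 [ 0.995 -0.013  0.095]
 [ 0.094  0.337 -0.937]]
```

```bash
python3 -m crank '[[1,3.5,-1,0],[1,3.5,-1,0],[1,3.5,0,0],[1,3.5,0,0],[1,3.5,0,0],[1,3.5,0,0],[1,3.5,0,0],[1,3.5,0,0],[1,3.5,0,0]]'
python3 - <<'E'
from h import *
print(np.round(manip.state()['joint_pos'],4)); go();print(rot(manip.state()['tool_rot']).round(3))
E
```

```text
time: 4.97
tool_pos: [1.0433, 0.2979, 0.4527]
tool_rot: [0.134, 0.679, 0.681, 0.239]
contact_force: [0.0, -0.2, -0.9]
gripper_width: 1.004
[ 0.1992  0.9949  0.0561  0.0406  1.536  -1.3649]
pos [1.0433 0.2979 0.4527] yaw 92.46 tool cm [0. 0. 0.] turn units None
[[-0.043  0.86   0.508]
 [ 0.989 -0.036  0.144]
 [ 0.142  0.508 -0.849]]
```

```bash
python3 -m crank '[[1,3.5,0,0],[1,3.5,0,0],[1,3.5,0,0],[1,3.5,0,0],[1,3.5,0,0],[0,0,0,-0.9],[0,0,0,-0.9],[0,0,0,-0.9]]'
python3 - <<'E'
from h import *
print(np.round(manip.state()['joint_pos'],4)); go();print(rot(manip.state()['tool_rot']).round(3))
E
```

```text
time: 5.63
tool_pos: [1.0576, 0.3027, 0.4903]
tool_rot: [0.199, 0.564, 0.758, 0.259]
contact_force: [0.5, -0.1, -0.4]
gripper_width: 1.003
[ 0.1991  0.9735  0.0557  0.0481  1.4486 -1.6522]
pos [1.0576 0.3027 0.4903] yaw 106.5 tool cm [0. 0. 0.] turn units None
[[-0.284  0.753  0.594]
 [ 0.959  0.229  0.168]
 [-0.009  0.617 -0.787]]
```

Run:
```python
from h import *
go(.41,0.0,.26)
```

```text
pos [1.0576 0.3027 0.4903] yaw 106.5 tool cm [-10.42 -69.89 -25.44] turn units None
```

```bash
python3 -m crank '[[-0.5,-3.6,-1,0],[-0.5,-3.6,-1,0],[-0.5,-3.6,-1,0],[-0.5,-3.6,-1,0],[-0.5,-3.6,-1,0],[-0.5,-3.6,-1,0],[-0.5,-3.6,-1.4,0],[-0.5,-3.6,-1.4,0],[-0.5,-3.6,-1.4,0],[-0.5,-3.6,-1.4,0]]'; python3 -m crank '[[-0.6,-3.7,-1.5,0],[-0.6,-3.7,-1.5,0],[-0.6,-3.7,-1.5,0],[-0.6,-3.7,-1.5,0],[-0.6,-3.7,-1.5,0],[-0.6,-3.7,-1.5,0],[0,0,0,0]]'
python3 - <<'E'
from h import *
print(np.round(manip.state()['joint_pos'],4)); go(.41,0.0,.26);print(rot(manip.state()['tool_rot']).round(3))
E
```

```text
time: 6.47
tool_pos: [0.7677, 0.1695, 0.3779]
tool_rot: [0.198, 0.566, 0.757, 0.26]
contact_force: [0.3, -0.1, 0.7]
gripper_width: 1.002
time: 7.05
tool_pos: [0.5528, 0.0691, 0.3065]
tool_rot: [0.196, 0.567, 0.757, 0.257]
contact_force: [-0.9, 0.6, -1.3]
gripper_width: 0.997
[-0.1341 -0.5744  2.1005  0.2908  1.0182 -2.0667]
pos [0.5528 0.0691 0.3065] yaw 106.22 tool cm [ -2.62 -15.23  -5.88] turn units None
[[-0.279  0.759  0.588]
 [ 0.96   0.224  0.167]
 [-0.005  0.612 -0.791]]
```

```bash
python3 -m crank '[[-0.6,-3.6,-1.5,0],[-0.6,-3.4,-1.5,0],[0,0,0,0],[0,0,0,0]]'
python3 - <<'E'
from h import *
print(np.round(manip.state()['joint_pos'],4)); go(.514,.0276,.088)
f=grab('wrist','w2');print(f['position']); crop('w2',0,0,640,400,1.25,'w2b')
E
```

```text
time: 7.38
tool_pos: [0.4908, 0.0373, 0.2932]
tool_rot: [0.199, 0.567, 0.756, 0.259]
contact_force: [0.7, -0.1, 1.0]
gripper_width: 0.998
[-0.2589 -0.7832  2.2426  0.3568  1.1125 -2.1795]
pos [0.4908 0.0373 0.2932] yaw 106.17 tool cm [ -1.42 -11.16  17.35] turn units None
[ 0.34521168 -0.00384263  0.35630799]
```

View pics/w2b.png

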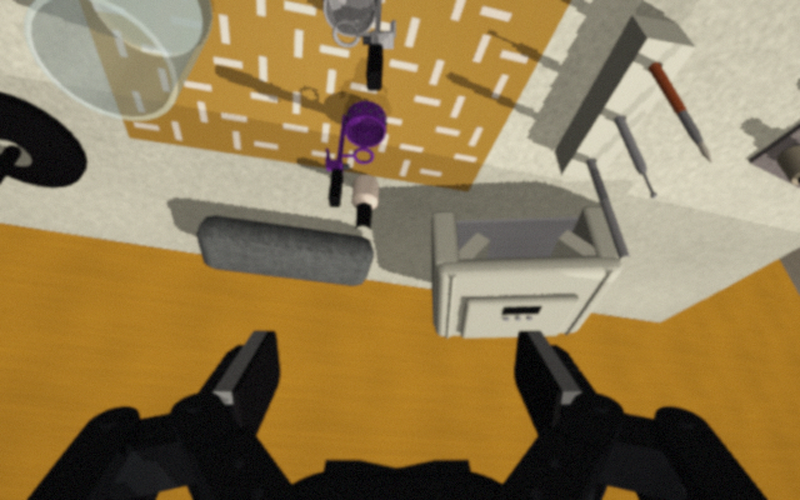

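```bash
cat > kin.py <<'E'
import numpy as np
from scipy.optimize import least_squares
D=[([1.162,.053,1.613],(.1784,.5985,.2303),(0,0,-1)),([.025,-.394,1.944],(.4461,.0854,.269),(0,0,-1)),([.198,1.004,.068],(.9166,.2603,.3949),(.029,.01,-1)),
([.1983,1.0118,.0558],(1.0029,.2848,.4126),(.337,.095,-.937)),([.1991,.9735,.0557],(1.0576,.3027,.4903),(.594,.168,-.787)),([-.1341,-.5744,2.1005],(.5528,.0691,.3065),(.588,.167,-.791)),([-.2589,-.7832,2.2426],(.4908,.0373,.2932),(.594,.168,-.787))]
def res(p):
    a1,d1,a2,a3,L=p[:5];o=[]
    for q,t,z in D:
        w=np.array(t)-L*np.array(z); r=w[0]*np.cos(q[0])+w[1]*np.sin(q[0])
        o+=[r-a1-a2*np.sin(q[1])-a3*np.sin(q[1]+q[2]),w[2]-d1-a2*np.cos(q[1])-a3*np.cos(q[1]+q[2]),-w[0]*np.sin(q[0])+w[1]*np.cos(q[0])-p[5]]
    return o
s=least_squares(res,[0,.2,.4,.4,.29,.074]);P=s.x
def ik(t,z):
    a1,d1,a2,a3,L,o=P; w=np.array(t)-L*np.array(z)
    rho=np.hypot(w[0],w[1]); r=np.sqrt(rho**2-o**2); j1=np.arctan2(w[1],w[0])-np.arcsin(o/rho)
    x=r-a1;y=w[2]-d1;c=(x*x+y*y-a2*a2-a3*a3)/(2*a2*a3)
    if abs(c)>1: return None
    q3=np.arccos(c); q2=np.arctan2(x,y)-np.arctan2(a3*np.sin(q3),a2+a3*np.cos(q3)); return np.array([j1,q2,q3]),w
E
python3 - <<'E'
from kin import *
print(P.round(4),np.abs(s.fun).max())
z=np.array((.594,.168,-.787))
for t in [(.514,.0276,.088),(.514,.0276,.2),(.443,.0075,.183),(.55,-.11,.11),(.55,-.11,.19),(.55,-.13,.2),(.59,.277,.11),(.59,.277,.25)]: print(t,[a.round(3) for a in ik(t,z)])
E
```

```text
[-0.0343  0.1362  0.4612  0.6556  0.3062  0.0717] 0.02258220885535278
(0.514, 0.0276, 0.088) [array([-0.289, -0.627,  2.477]), array([ 0.332, -0.024,  0.329])]
(0.514, 0.0276, 0.2) [array([-0.289, -0.692,  2.339]), array([ 0.332, -0.024,  0.441])]
(0.443, 0.0075, 0.183) [array([-0.441, -0.918,  2.477]), array([ 0.261, -0.044,  0.424])]
(0.55, -0.11, 0.11) [array([-0.593, -0.432,  2.319]), array([ 0.368, -0.161,  0.351])]
(0.55, -0.11, 0.19) [array([-0.593, -0.487,  2.231]), array([ 0.368, -0.161,  0.431])]
(0.55, -0.13, 0.2) [array([-0.633, -0.469,  2.203]), array([ 0.368, -0.181,  0.441])]
(0.59, 0.277, 0.11) [array([ 0.351, -0.26 ,  2.191]), array([0.408, 0.226, 0.351])]
(0.59, 0.277, 0.25) [array([ 0.351, -0.344,  2.036]), array([0.408, 0.226, 0.491])]
```

Run:
```python
from h import *
crop('w2',250,0,330,80,8,'c11');crop('w2',10,0,180,110,4.5,'c12')
```

```text
(no output)
```

View pics/c11.png

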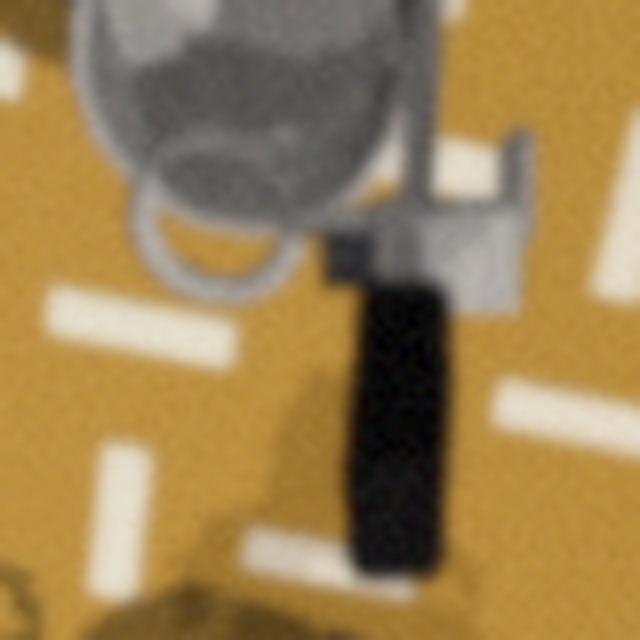

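View pics/c12.png

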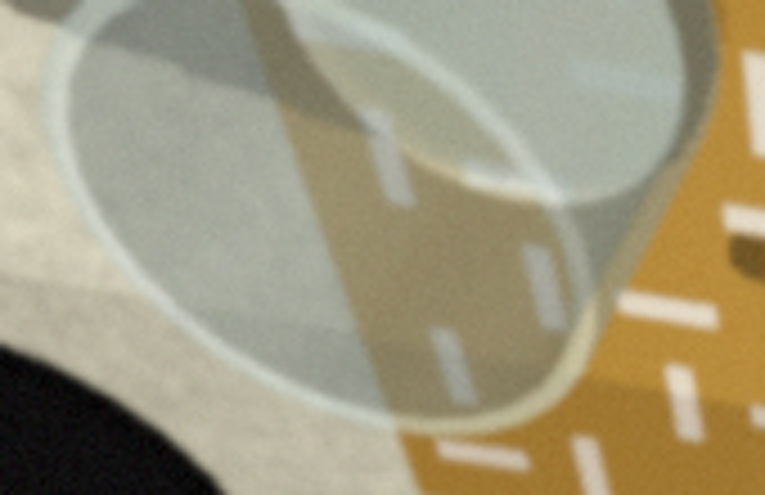

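Run:
```python
from h import *
S=load('scene0');W=load('wrist1');V=load('w2');T=load('top0')
w=lambda x,y:(W,(215+x/8,170+y/8)); s=lambda x,y:(S,(300+x/7,190+y/7)); v=lambda x,y:(V,(250+x/8,y/8))
print('ring',tri(v(217,225),s(170,318),w(242,450)))
print('griptop',tri(v(398,560),s(230,243),w(325,595)))
a=plane(V,(250+357/8,570/8),.118);b=plane(V,(250+438/8,575/8),.118);print('edge',a,b,np.linalg.norm(a-b),np.degrees(np.arctan2(*(a-b)[[1,0]])))
for z in (.06,.066,.072,.078):
  print(z,'grip bottom',plane(V,(250+402/8,288/8),.082).round(4),'hook left/right edge',plane(V,(250+410/8,208/8),z).round(4),plane(V,(250+530/8,207/8),z).round(4))
# jar rim: outer ellipse points
def circ(P):
    A=np.c_[2*P,np.ones(len(P))];q=np.linalg.lstsq(A,(P**2).sum(1),rcond=None)[0];return q[:2],np.sqrt(q[2]+q[:2]@q[:2])
J=[(43,100),(52,50),(62,175),(95,245),(150,310),(220,365),(300,405),(380,428),(450,435),(520,420),(570,380),(598,320)]
P=np.array([plane(V,(10+x/4.5,y/4.5),.095)[:2] for x,y in J]);C,r=circ(P);print('jar w2',C,r,np.std(np.linalg.norm(P-C,axis=1)))
```

```text
ring (array([0.5101519 , 0.00309607, 0.05884307]), [np.float64(0.0005486586857830714), np.float64(2.4759910562044864e-05), np.float64(0.0005453354831776913)])
griptop (array([0.50269977, 0.02592009, 0.12380526]), [np.float64(0.0004563058055311897), np.float64(0.00043905448574826786), np.float64(0.0008250508585999392)])
edge [0.508788   0.02245053 0.118     ] [0.50701943 0.03056244 0.118     ] 0.008302465165932813 -77.70074709627501
0.06 grip bottom [0.4981 0.0232 0.082 ] hook left/right edge [0.5009 0.0239 0.06  ] [0.4969 0.0369 0.06  ]
0.066 grip bottom [0.4981 0.0232 0.082 ] hook left/right edge [0.4977 0.0233 0.066 ] [0.4939 0.0361 0.066 ]
0.072 grip bottom [0.4981 0.0232 0.082 ] hook left/right edge [0.4946 0.0228 0.072 ] [0.4908 0.0352 0.072 ]
0.078 grip bottom [0.4981 0.0232 0.082 ] hook left/right edge [0.4914 0.0222 0.078 ] [0.4877 0.0344 0.078 ]
jar w2 [ 0.55489866 -0.15852098] 0.04917508920022968 0.0007447522944583081
```

Run:
```python
from h import *
go(.5146,.0276,.18,106.5); go(.5146,.0276,.0933)
```

```text
pos [0.4917 0.0377 0.2942] yaw 106.24 tool cm [-1.52 -5.57 10.16] turn units -0.04
pos [0.4917 0.0377 0.2942] yaw 106.24 tool cm [ -1.45 -10.93  16.98] turn units None
```

```bash
python3 -m crank '[[-0.5,-1.8,3.3,0],[-0.5,-1.8,3.3,0],[-0.5,-1.8,3.3,0],[0,0,0,0],[0,0,0,0]]'
python3 - <<'E'
from h import *
print(np.round(manip.state()['joint_pos'],4)); go(.5146,.0276,.0933)
f=grab('wrist','w3');crop('w3',0,0,640,400,1.25,'w3b');grab('scene','s3');crop('s3',280,60,480,260,3,'s3b')
E
```

```text
time: 7.85
tool_pos: [0.5134, 0.029, 0.1796]
tool_rot: [0.195, 0.567, 0.758, 0.258]
contact_force: [0.5, 1.0, 0.2]
gripper_width: 0.999
[-0.2671 -0.6197  2.3385  0.4258  0.8847 -2.3058]
pos [0.5134 0.029  0.1796] yaw 106.36 tool cm [-0.14 -5.23  6.87] turn units None
```

View pics/s3b.png

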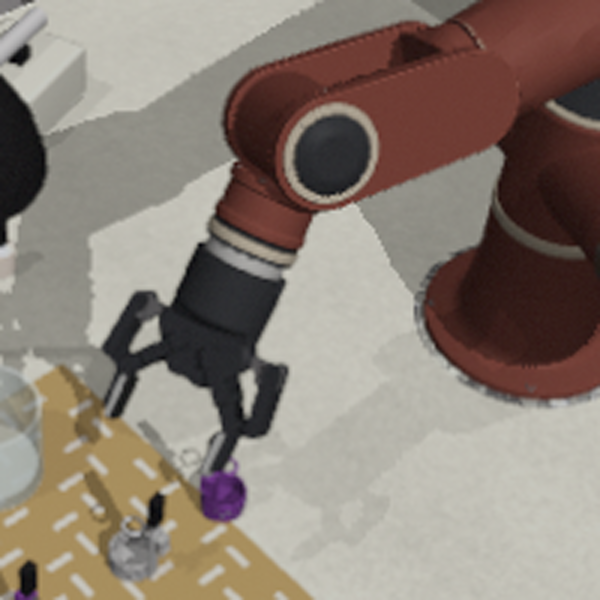

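View pics/w3b.png

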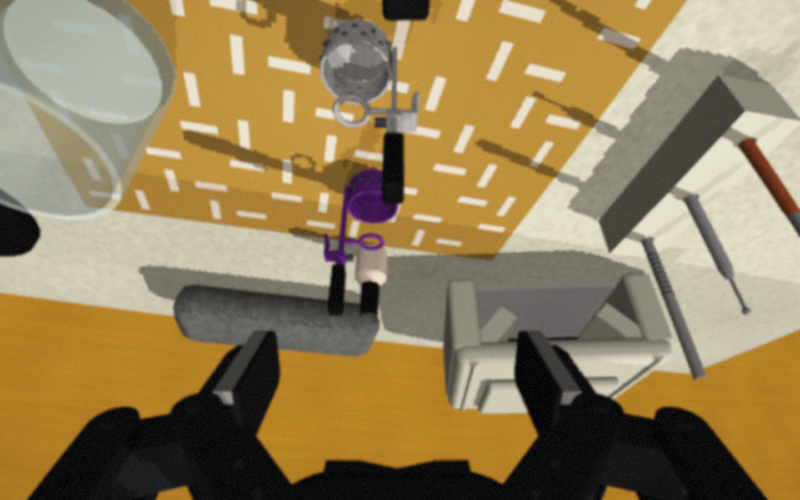

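```bash
python3 -m crank '[[0,-1.7,2.2,0],[0,-1.7,2.2,0],[0,-1.0,1.3,0],[-0.1,-0.8,1.1,0],[0,0,0,0],[0,0,0,0]]'
python3 - <<'E'
from h import *
print(np.round(manip.state()['joint_pos'],4)); go(.5146,.0276,.0933)
f=grab('wrist','w4');crop('w4',0,0,640,400,1.25,'w4b')
E
```

```text
time: 8.45
tool_pos: [0.5164, 0.0269, 0.0986]
tool_rot: [0.199, 0.566, 0.757, 0.26]
contact_force: [-0.1, -0.3, 0.6]
gripper_width: 1.004
[-0.2705 -0.4839  2.4012  0.5205  0.7014 -2.4412]
pos [0.5164 0.0269 0.0986] yaw 106.33 tool cm [ 0.12 -0.45  0.32] turn units None
```

View pics/w4b.png

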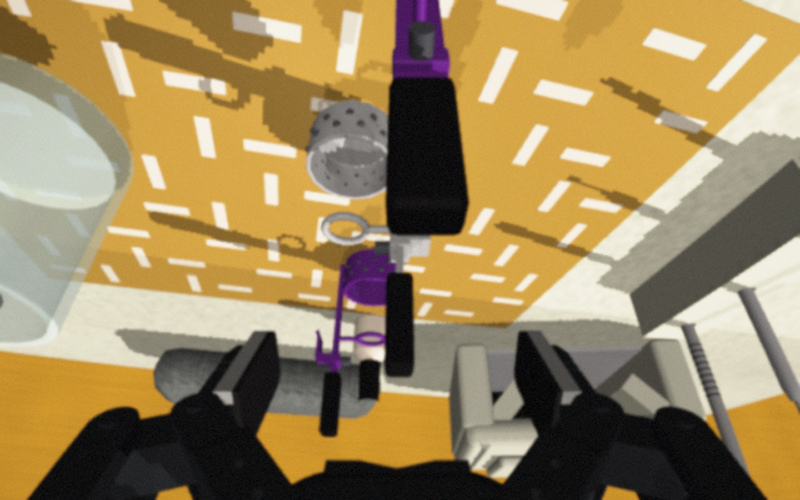

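```bash
python3 -m crank '[[0.1,-0.4,0.3,0],[0,0,0,0]]'; python3 -m crank '[[0,0,0,0],[0,0,0,0],[0,0,0,0],[0,0,0,0],[0,0,0,0],[0,0,0,0],[0,0,0,0]]' 0;  python3 - <<'E'
from h import *
print(manip.state()['contact_force']); go(.5146,.0276,.0933)
f=grab('wrist','w5');crop('w5',0,0,640,400,1.25,'w5b')
E
```

```text
time: 8.67
tool_pos: [0.514, 0.0276, 0.0926]
tool_rot: [0.199, 0.566, 0.757, 0.259]
contact_force: [-0.2, 0.2, 0.2]
gripper_width: 1.003
time: 9.25
tool_pos: [0.5134, 0.0276, 0.0911]
tool_rot: [0.198, 0.566, 0.757, 0.259]
contact_force: [0.6, 0.1, 0.9]
gripper_width: 0.102
[0.55971105 0.14981053 0.90232082]
pos [0.5134 0.0276 0.0911] yaw 106.32 tool cm [-0.03  0.23 -0.1 ] turn units None
```

View pics/w5b.png

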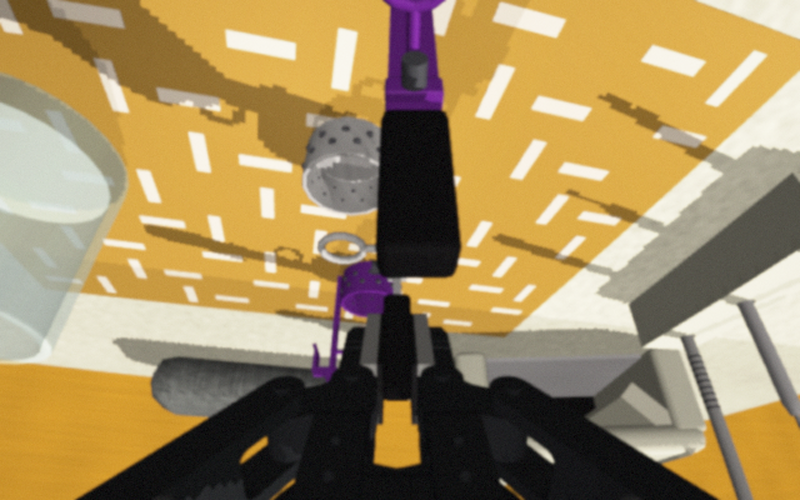

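```bash
python3 -m crank '[[0,0.6,-0.8,0],[0,1.2,-1.6,0],[0,1.85,-2.36,0],[0,1.85,-2.36,0],[0,1.2,-1.6,0],[0,0,0,0],[0,0,0,0]]';  python3 - <<'E'
from h import *
print(manip.state()['contact_force'],manip.state()['gripper_width']); go(.5526,-.1137,.2)
f=grab('wrist','w6');crop('w6',0,0,640,400,1.25,'w6b'); grab('scene','s6');crop('s6',240,120,400,260,5,'s6b')
E
```

```text
time: 9.88
tool_pos: [0.5126, 0.0279, 0.2027]
tool_rot: [0.199, 0.566, 0.757, 0.259]
contact_force: [-0.4, -0.3, -1.9]
gripper_width: 0.104
[-0.36662964 -0.34178213 -1.93923281] 0.10449662860721999
pos [0.5126 0.0279 0.2027] yaw 106.33 tool cm [-14.71  -0.35   0.21] turn units None
```

View pics/w6b.png

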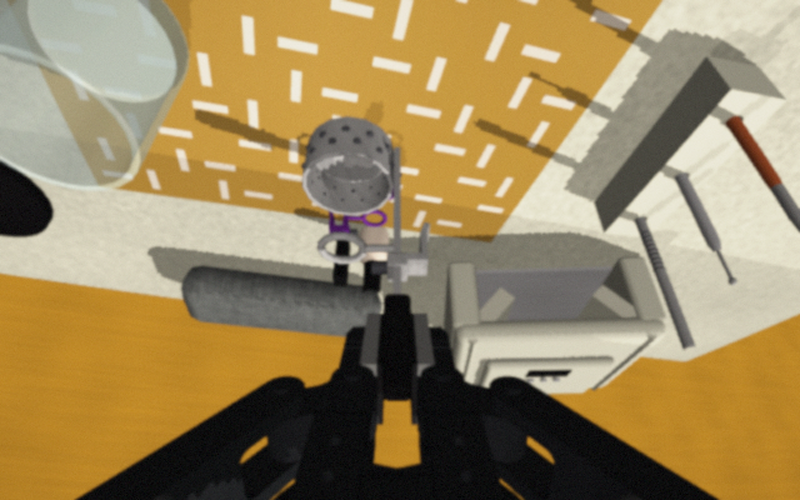

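View pics/s6b.png

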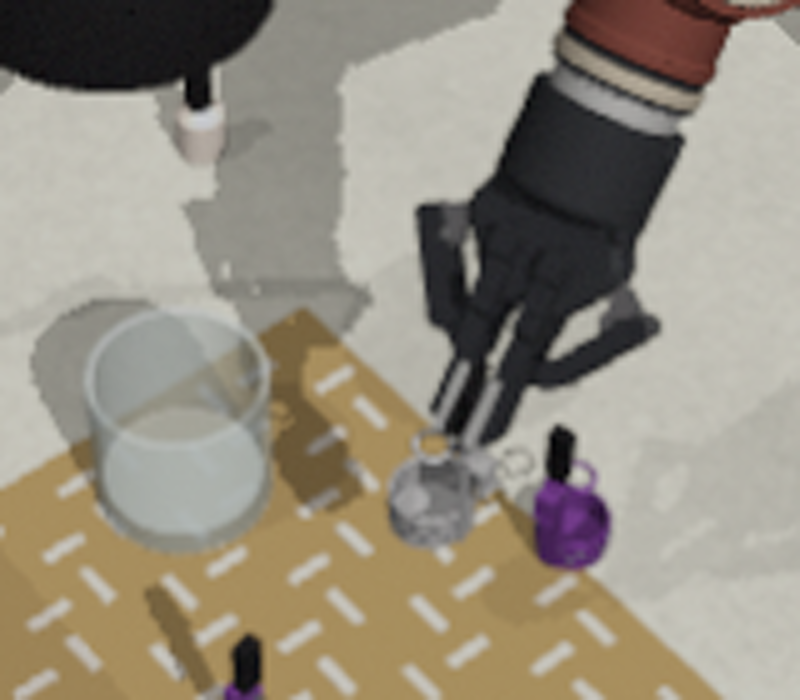

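Run:
```python
from h import *
W=load('w6');S=load('s6')
print(tri((W,(341/1.25,246/1.25)),(S,(240+434/5,120+443/5))))
crop('w6',220,80,380,260,4.4,'c13')
# expected yaw of basket: project
import numpy as np
e=np.array([np.cos(np.radians(-73)),np.sin(np.radians(-73))])
st=np.array([.5035-.0008,.0245+.0003]); dz=.2027-.0911
for yaw in(-68,-73,-78):
  e=np.array([np.cos(np.radians(yaw)),np.sin(np.radians(yaw))])
  print(yaw,[ (proj(W,(*(st+a*e),z+dz))-[220,80]).round(1)*4.4 for a,z in ((22.5e-3,.058),(22.5e-3,.024),(-.0105,.055),(0,.118))])
```

```text
(array([0.50724307, 0.00351062, 0.16952284]), [np.float64(0.0005697926432178282), np.float64(0.0005697926432178721)])
-68 [array([234.52, 531.08]), array([256.08, 317.24]), array([512.6 , 496.32]), array([ 417.56, 1043.68])]
-73 [array([231.88, 521.84]), array([253.44, 307.12]), array([512.6 , 501.16]), array([ 417.56, 1043.68])]
-78 [array([230.56, 512.6 ]), array([252.56, 296.56]), array([511.72, 505.56]), array([ 417.56, 1043.68])]
```

View pics/c13.png

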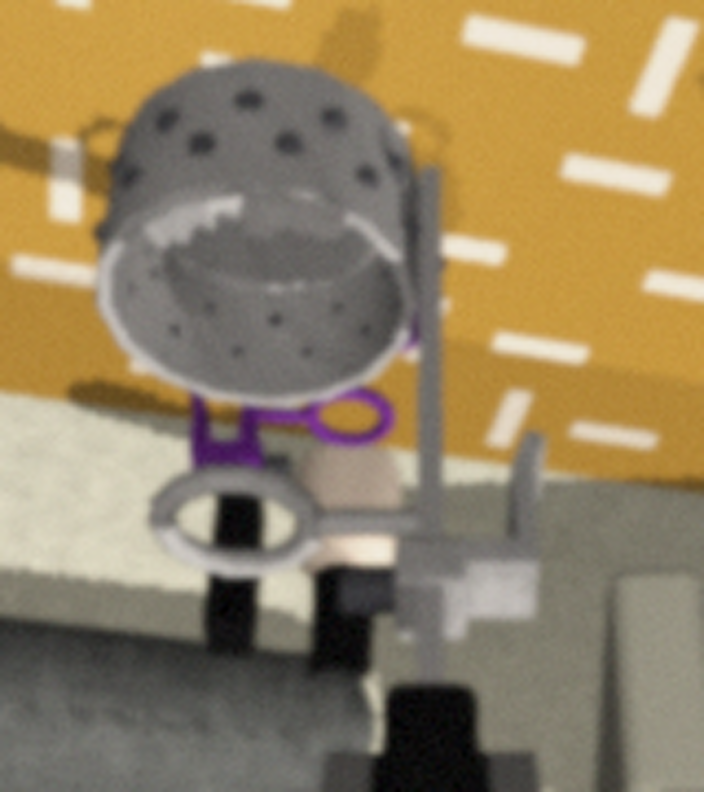

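Run:
```python
from h import *
W=load('w6');dz=.2027-.0911
e=np.array([np.cos(np.radians(-73.5)),np.sin(np.radians(-73.5))]);n=np.array([-e[1],e[0]])
st=np.array([.5027,.0248])
print('cam',W['position'],'n',n)
for z in (.045,.05,.055,.06,.065,.07,.075,.08,.085):
  print(z,[((proj(W,(*(st+a*e+b*n),z+dz))-[220,80])*4.4).round(0) for a,b in ((-.0105,-.006),(-.0105,.006),(-.0015,-.006))])
```

```text
cam [ 0.367154   -0.01368898  0.26595109] n [0.95881973 0.28401534]
0.045 [array([513., 403.]), array([508., 464.]), array([437., 403.])]
0.05 [array([514., 437.]), array([509., 496.]), array([437., 436.])]
0.055 [array([515., 471.]), array([510., 530.]), array([436., 471.])]
0.06 [array([516., 507.]), array([511., 564.]), array([436., 507.])]
0.065 [array([517., 544.]), array([512., 600.]), array([436., 544.])]
0.07 [array([518., 582.]), array([513., 637.]), array([436., 582.])]
0.075 [array([520., 622.]), array([514., 675.]), array([436., 621.])]
0.08 [array([521., 663.]), array([515., 714.]), array([435., 662.])]
0.085 [array([522., 705.]), array([517., 755.]), array([435., 705.])]
```

```bash
python3 -m crank '[[-1.0,0,0,0],[-2.0,0,0,0],[-2.0,0,0,0],[-2,0,0,0],[-1.0,0,0,0],[0,0,0,0],[0,0,0,0]]';  python3 - <<'E'
from h import *
print(manip.state()['contact_force'],manip.state()['gripper_width']); go(.553,-.1136,.2)
f=grab('wrist','w7');crop('w7',0,0,640,400,1.25,'w7b'); grab('scene','s7');crop('s7',220,60,380,220,5,'s7b')
E
```

```text
time: 10.57
tool_pos: [0.534, -0.0485, 0.1996]
tool_rot: [0.196, 0.567, 0.757, 0.259]
contact_force: [0.5, 0.1, -1.6]
gripper_width: 0.109
[ 0.53171041  0.08201313 -1.60792597] 0.10886473546669112
pos [ 0.534  -0.0485  0.1996] yaw 106.28 tool cm [-6.78  0.02 -0.01] turn units None
```

View pics/w7b.png

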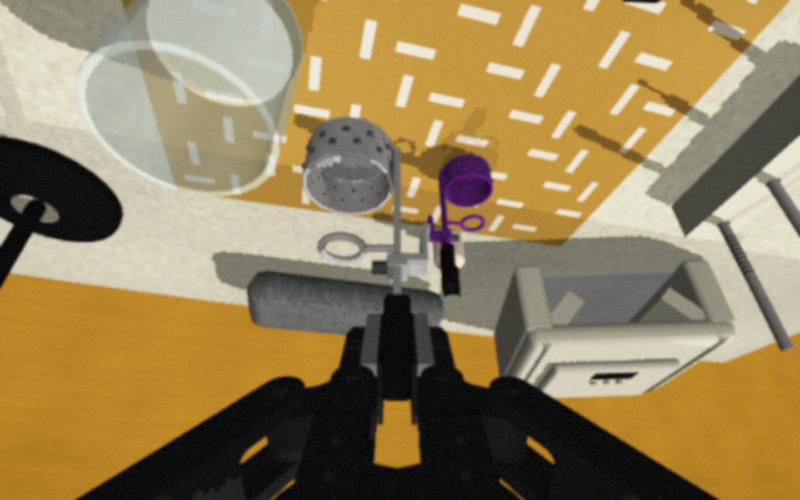

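View pics/s7b.png

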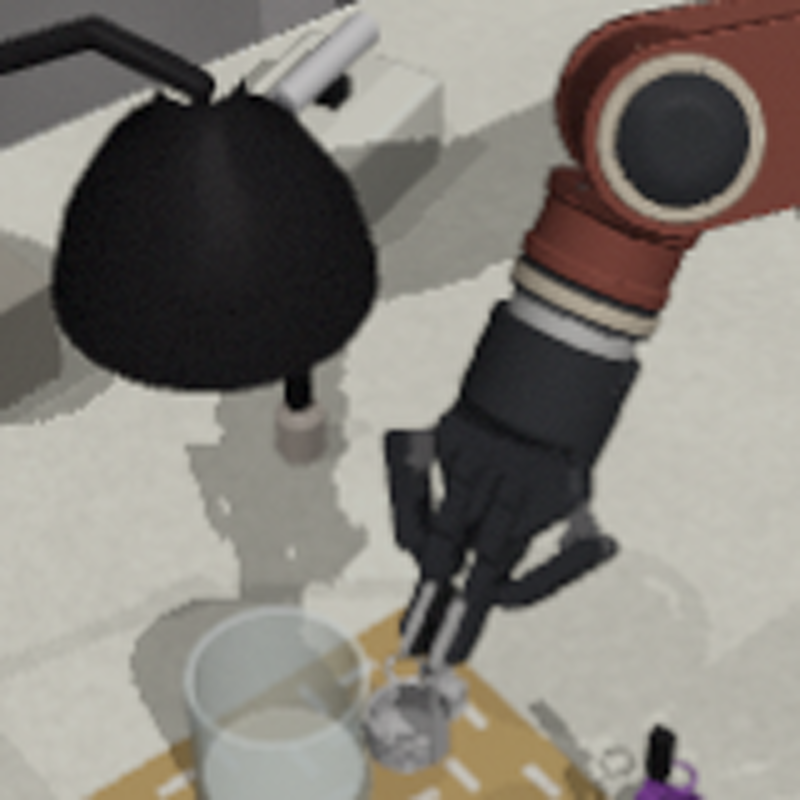

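Run:
```python
from h import *
crop('w7',55,25,255,165,4,'c14');crop('s7',250,175,300,215,14,'c15')
```

```text
(no output)
```

View pics/c14.png

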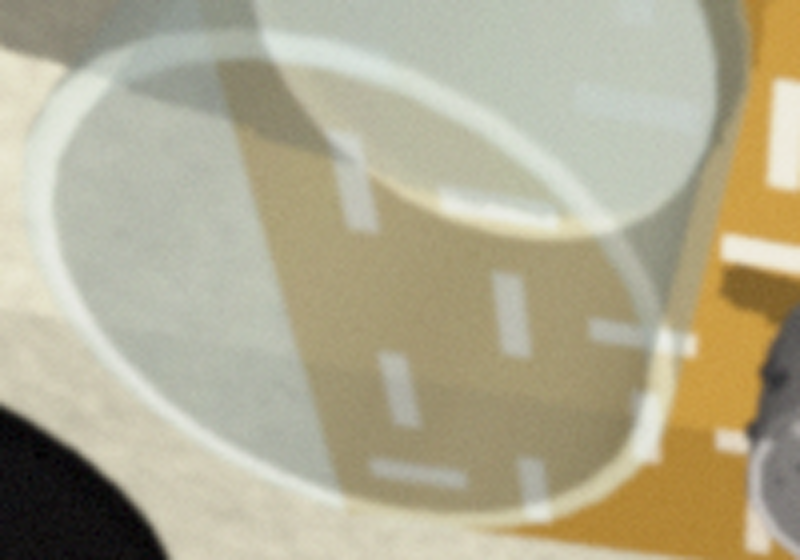

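Run:
```python
from h import *
V=load('w7')
def circ(P):
    A=np.c_[2*P,np.ones(len(P))];q=np.linalg.lstsq(A,(P**2).sum(1),rcond=None)[0];return q[:2],np.sqrt(q[2]+q[:2]@q[:2])
J=[(26,190),(36,130),(70,75),(120,47),(200,30),(300,30),(400,60),(500,115),(60,310),(100,375),(160,437),(230,480),(320,508),(400,522),(480,527),(560,515),(620,485),(660,435),(676,370)]
I=[(52,210),(65,140),(110,90),(200,62),(300,58),(390,85),(480,128),(560,185),(90,315),(150,395),(230,455),(320,494),(400,508),(480,512),(550,500),(600,474),(640,425),(652,370)]
for n,Q in (('out',J),('in',I)):
  for z in (.092,.095,.098):
    P=np.array([plane(V,(55+x/4,25+y/4),z)[:2] for x,y in Q]);C,r=circ(P);print(n,z,C.round(4),r.round(4),np.std(np.linalg.norm(P-C,axis=1)).round(5))
# stem/hook in this frame using ring pixel
print(proj(V,(.555,-.157,.095)))
```

```text
out 0.092 [ 0.5573 -0.1599] 0.0511 0.00137
out 0.095 [ 0.5544 -0.1587] 0.0502 0.00134
out 0.098 [ 0.5514 -0.1575] 0.0493 0.00132
in 0.092 [ 0.5566 -0.1591] 0.0467 0.00075
in 0.095 [ 0.5536 -0.1579] 0.0459 0.00074
in 0.098 [ 0.5507 -0.1567] 0.0451 0.00072
[147.51055526 107.8170016 ]
```

```bash
python3 -m crank '[[-1.0,0,0,0],[-2.0,0,0,0],[-2.0,0,0,0],[-1.1,0,0,0],[-0.5,0,0,0],[0,0,0,0],[0,0,0,0]]';  python3 - <<'E'
from h import *
print(manip.state()['contact_force'],manip.state()['gripper_width']); go(.552,-.1146,.2)
f=grab('wrist','w8');crop('w8',180,60,400,260,3.6,'w8b'); grab('scene','s8');crop('s8',220,60,380,220,5,'s8b');grab('top','t8')
E
```

```text
time: 11.25
tool_pos: [0.5531, -0.1117, 0.2016]
tool_rot: [0.197, 0.566, 0.757, 0.259]
contact_force: [-0.3, 0.3, -2.1]
gripper_width: 0.105
[-0.3434488   0.33889415 -2.0590648 ] 0.1045682810557744
pos [ 0.5531 -0.1117  0.2016] yaw 106.34 tool cm [-0.25 -0.24  0.01] turn units None
```

View pics/w8b.png

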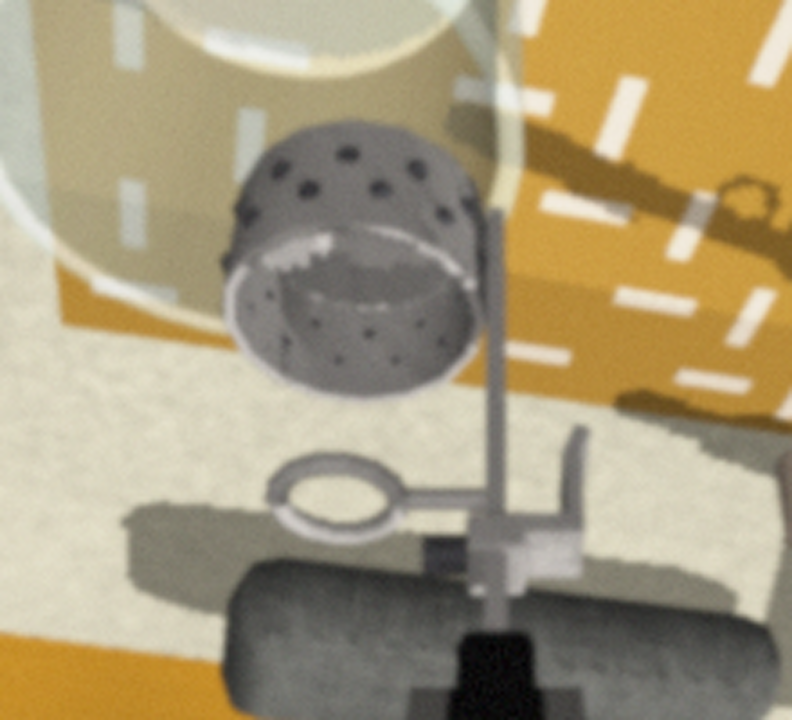

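View pics/s8b.png

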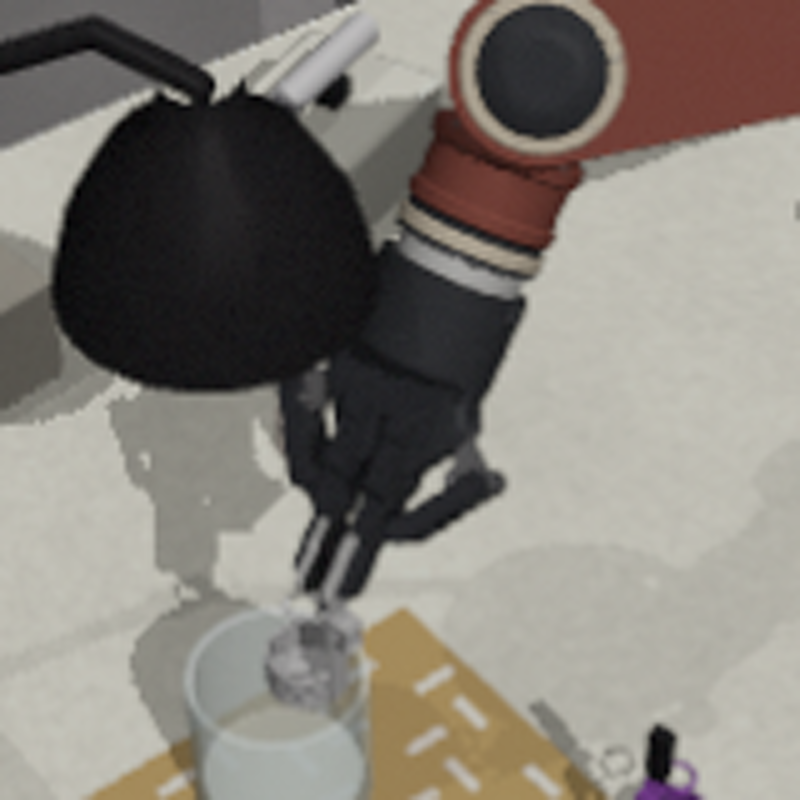

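View pics/t8.png

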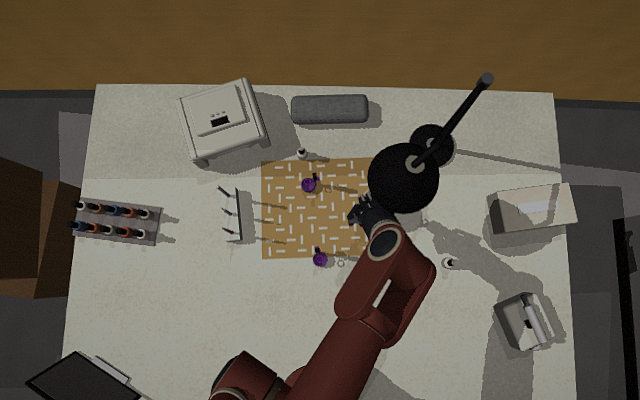

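```bash
python3 -m crank '[[-0.25,-0.25,0,0],[0,-0.6,0.8,0],[0,-1,1.25,0],[0,-0.9,1.1,0],[0,0,0,0],[0,0,0,0]]';  python3 - <<'E'
from h import *
print(manip.state()['contact_force'],manip.state()['gripper_width']); go(.552,-.1146,.125)
f=grab('wrist','w9');crop('w9',180,60,400,260,3.6,'w9b')
E
```

```text
time: 11.9
tool_pos: [0.551, -0.1148, 0.1582]
tool_rot: [0.196, 0.567, 0.757, 0.259]
contact_force: [-0.4, -0.3, -1.5]
gripper_width: 0.104
[-0.40878334 -0.28937399 -1.48519391] 0.1038910103801836
pos [ 0.551  -0.1148  0.1582] yaw 106.32 tool cm [ 0.01 -1.96  2.68] turn units None
```

View pics/w9b.png

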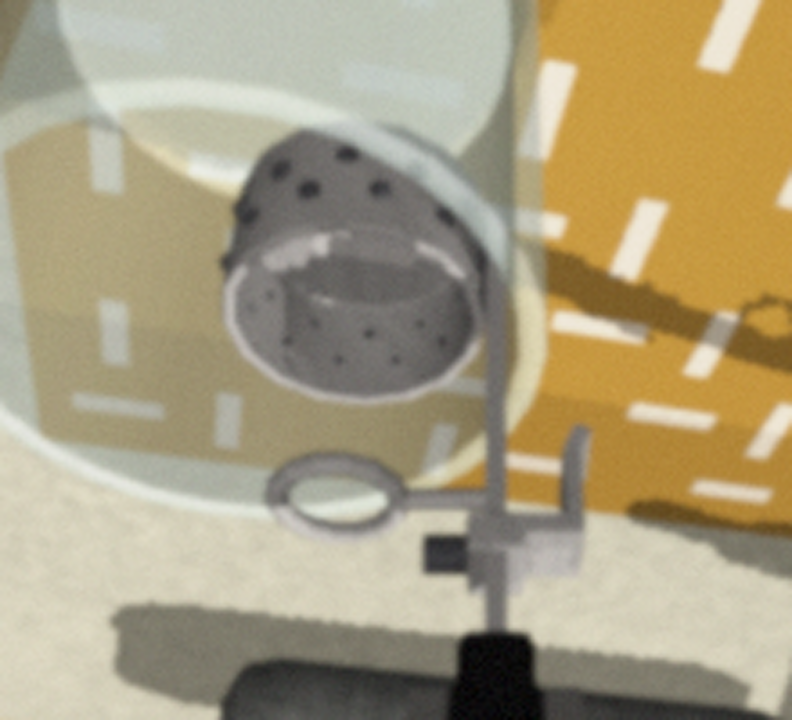

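```bash
python3 -m crank '[[0,-0.4,0.5,0],[0,-0.6,0.8,0],[0,0,0,0],[0,0,0,0]]';  python3 - <<'E'
from h import *
print(manip.state()['contact_force'],manip.state()['gripper_width']); go(.552,-.1146,.125)
f=grab('wrist','w10');crop('w10',240,90,370,220,6,'w10b')
W=f;p=manip.state()['tool_pos'];dz=p[2]-.0911
e=np.array([np.cos(np.radians(-73.5)),np.sin(np.radians(-73.5))]);n=np.array([-e[1],e[0]])
st=p[:2]-[.0099,.0031]
for nm,a,b,z in(('lip tip in',-.0095,-.006,.05),('lip in top',-.0095,-.006,.065),('stem face',-.0015,-.006,.05)): print(nm,((proj(W,(*(st+a*e+b*n),z+dz))-[240,90])*6).round())
jar=np.array([.554,-.158])
for a in (95,100,105,110): 
  u=np.array([np.cos(np.radians(a)),np.sin(np.radians(a))]);print(a,[((proj(W,(*(jar+r*u),.095))-[240,90])*6).round() for r in(.045,.05)])
E
```

```text
time: 12.28
tool_pos: [0.5514, -0.115, 0.1425]
tool_rot: [0.196, 0.566, 0.757, 0.259]
contact_force: [-0.5, 0.4, -1.4]
gripper_width: 0.107
[-0.47029142  0.40114618 -1.43800796] 0.10667551157143793
pos [ 0.5514 -0.115   0.1425] yaw 106.33 tool cm [ 0.03 -1.02  1.42] turn units None
lip tip in [563. 544.]
lip in top [568. 690.]
stem face [470. 543.]
95 [array([482., 583.]), array([534., 590.])]
100 [array([489., 558.]), array([542., 562.])]
105 [array([492., 532.]), array([547., 533.])]
110 [array([492., 505.]), array([548., 503.])]
```

View pics/w10b.png

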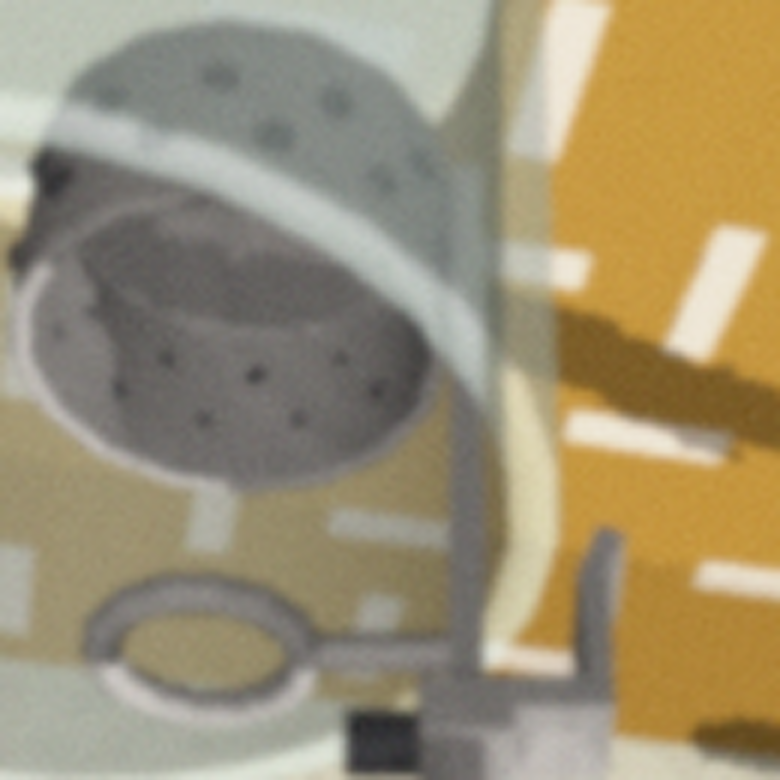

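```bash
python3 -m crank '[[-0.05,-0.3,0.4,0],[0,-0.3,0.4,0],[0,0,0,0],[0,0,0,0]]';  python3 - <<'E'
from h import *
print(manip.state()['contact_force'],manip.state()['gripper_width']); go(.552,-.1146,.121)
f=grab('wrist','w11');crop('w11',240,90,370,220,6,'w11b')
E
```

```text
time: 12.67
tool_pos: [0.552, -0.1155, 0.1329]
tool_rot: [0.197, 0.566, 0.757, 0.259]
contact_force: [-0.4, 1.1, -1.3]
gripper_width: 0.102
[-0.43231401  1.14078143 -1.26789083] 0.10159222360083053
pos [ 0.552  -0.1155  0.1329] yaw 106.35 tool cm [ 0.09 -0.71  0.96] turn units None
```

View pics/w11b.png

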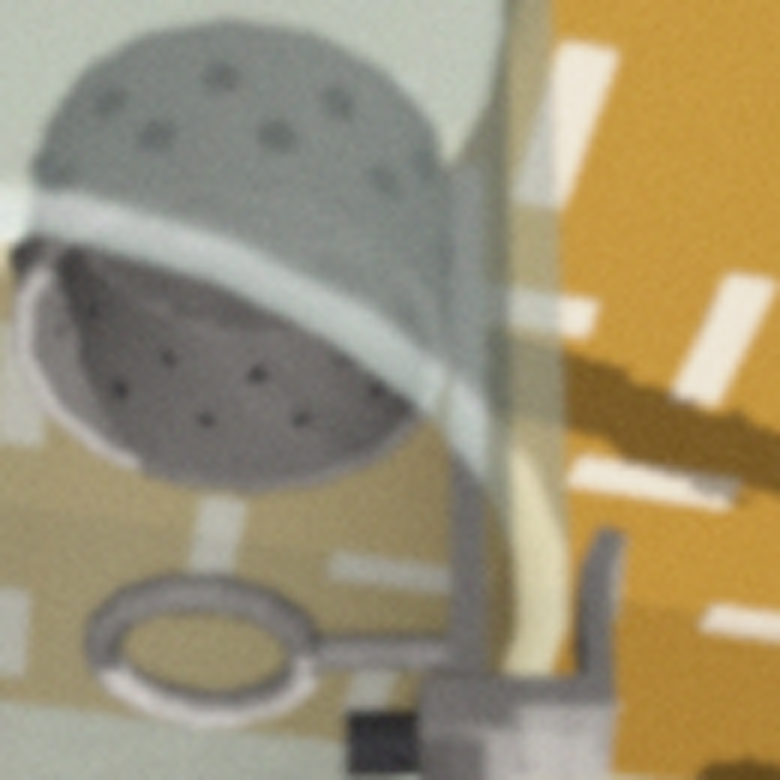

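```bash
python3 -m crank '[[0.03,-0.12,0.16,0],[0,-0.12,0.16,0],[0,-0.12,0.16,0],[0,0,0,0],[0,0,0,0],[0,0,0,0]]';  python3 - <<'E'
from h import *
print(manip.state()['contact_force'],manip.state()['gripper_width']); go(.552,-.1146,.121)
f=grab('wrist','w12');crop('w12',240,90,370,220,6,'w12b')
E
```

```text
time: 13.22
tool_pos: [0.5521, -0.1154, 0.1272]
tool_rot: [0.197, 0.566, 0.757, 0.259]
contact_force: [-0.2, 2.4, -2.2]
gripper_width: 0.107
[-0.24989831  2.43510526 -2.184163  ] 0.10729901003788621
pos [ 0.5521 -0.1154  0.1272] yaw 106.34 tool cm [ 0.08 -0.37  0.5 ] turn units None
```

View pics/w12b.png

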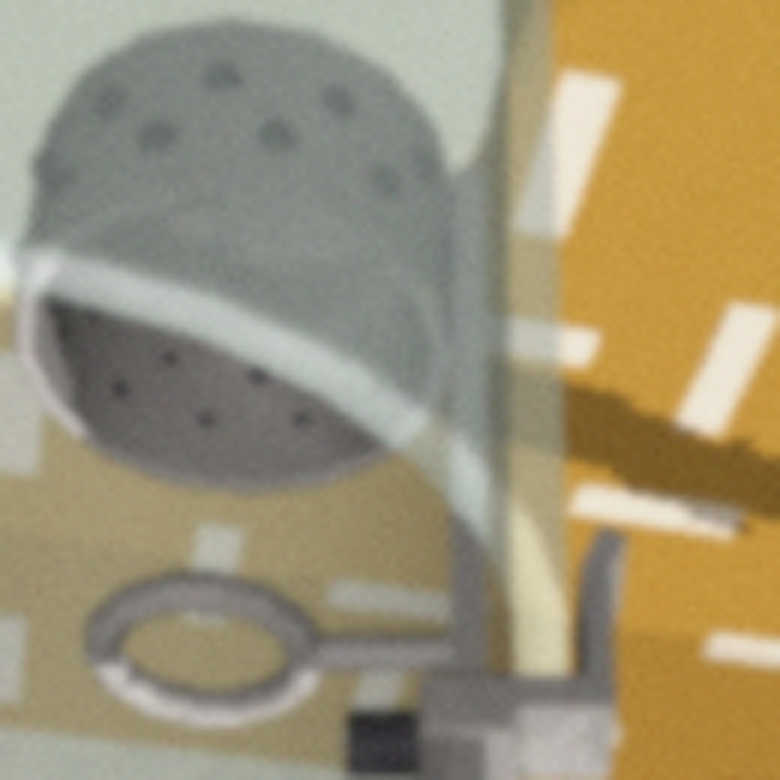

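```bash
python3 -m crank '[[0.07,0,0,0],[0,-0.06,0.08,0],[0,0,0,0],[0,0,0,0]]';  python3 - <<'E'
from h import *
print(manip.state()['contact_force'],manip.state()['gripper_width']); go(.552,-.1146,.121)
f=grab('wrist','w13');crop('w13',240,90,370,220,6,'w13b')
E
```

```text
time: 13.6
tool_pos: [0.5523, -0.1151, 0.1268]
tool_rot: [0.198, 0.566, 0.757, 0.259]
contact_force: [-0.4, 1.4, -1.7]
gripper_width: 0.106
[-0.41038705  1.37495337 -1.70492271] 0.10616504044867543
pos [ 0.5523 -0.1151  0.1268] yaw 106.31 tool cm [ 0.06 -0.37  0.45] turn units None
```

View pics/w13b.png

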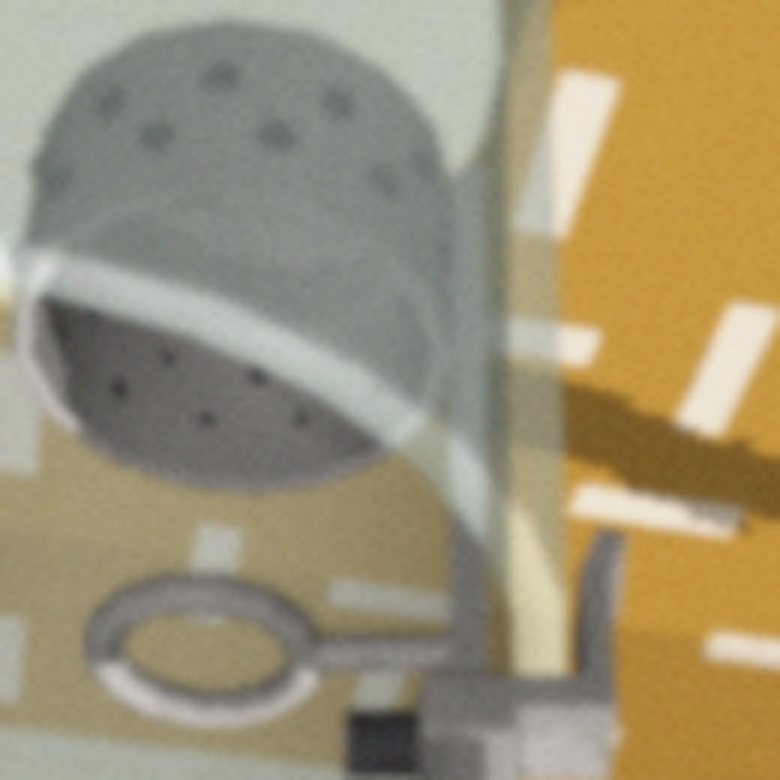

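```bash
python3 -m crank '[[0.06,-0.06,0.08,0],[0,-0.06,0.08,0],[0,-0.06,0.08,0],[0,0,0,0],[0,0,0,0]]';  python3 - <<'E'
from h import *
print(manip.state()['contact_force'],manip.state()['gripper_width']); go(.552,-.1146,.121)
f=grab('wrist','w14');crop('w14',240,90,370,220,6,'w14b')
E
```

```text
time: 14.07
tool_pos: [0.5521, -0.1146, 0.1236]
tool_rot: [0.198, 0.566, 0.757, 0.259]
contact_force: [0.8, -0.3, -2.0]
gripper_width: 0.108
[ 0.80481425 -0.2911304  -2.04303466] 0.10805499006006918
pos [ 0.5521 -0.1146  0.1236] yaw 106.31 tool cm [ 0.   -0.17  0.2 ] turn units None
```

View pics/w14b.png

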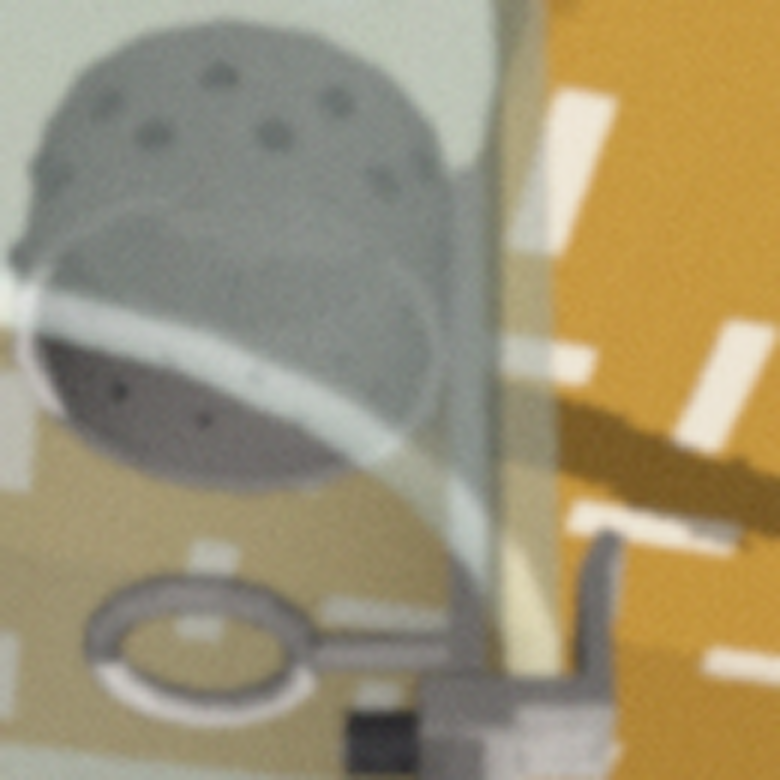

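Free lateral contact now. Lower in tiny steps to touch.

```bash
python3 -m crank '[[0,-0.06,0.08,0],[0,-0.06,0.08,0],[0,0,0,0],[0,0,0,0]]'; python3 -m crank '[[0,-0.06,0.08,0],[0,0,0,0],[0,0,0,0]]'
```

```text
time: 14.45
tool_pos: [0.5524, -0.1145, 0.122]
tool_rot: [0.198, 0.566, 0.757, 0.259]
contact_force: [-0.0, -0.5, -0.8]
gripper_width: 0.099
time: 14.7
tool_pos: [0.5528, -0.1146, 0.1219]
tool_rot: [0.198, 0.566, 0.757, 0.259]
contact_force: [-1.6, 1.0, 4.0]
gripper_width: 0.101
```

Run:
```python
from h import *
print(manip.state()['contact_force'],manip.state()['tool_pos'])
f=grab('wrist','w15');crop('w15',240,90,370,220,6,'w15b')
```

```text
[-1.62595471  1.02519412  4.03398522] [ 0.55283681 -0.11462071  0.12193694]
```

View pics/w15b.png

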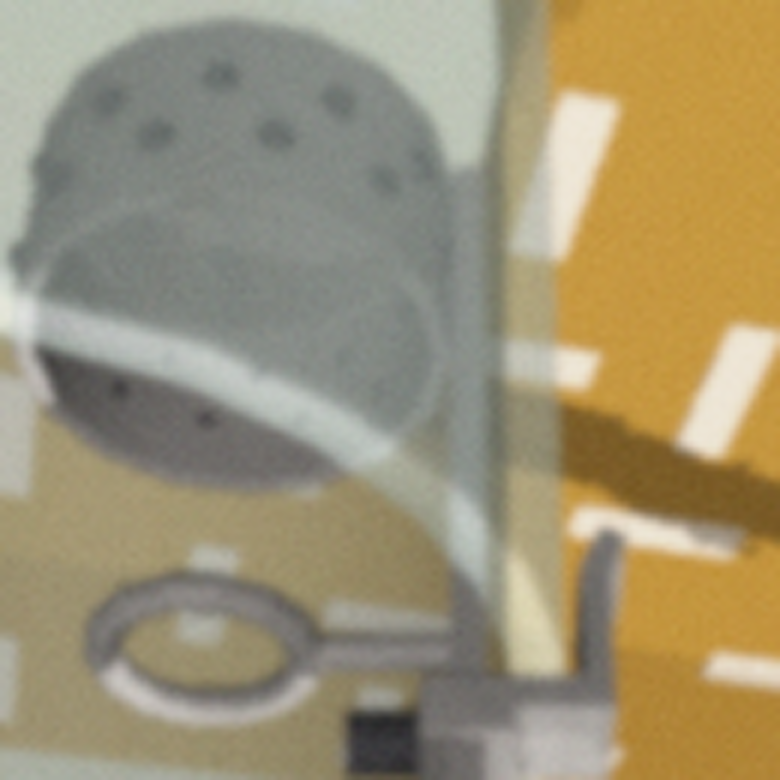

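```bash
python3 -m crank '[[0,0,0,0],[0,0,0,0],[0,0,0,0],[0,0,0,0]]' 0.35
python3 - <<'E'
from h import *
f=grab('wrist','w16');crop('w16',160,40,480,280,2.5,'w16b')
E
```

```text
time: 15.08
tool_pos: [0.5518, -0.1142, 0.1201]
tool_rot: [0.197, 0.566, 0.757, 0.259]
contact_force: [0.1, 0.4, 0.3]
gripper_width: 0.352
```

View pics/w16b.png

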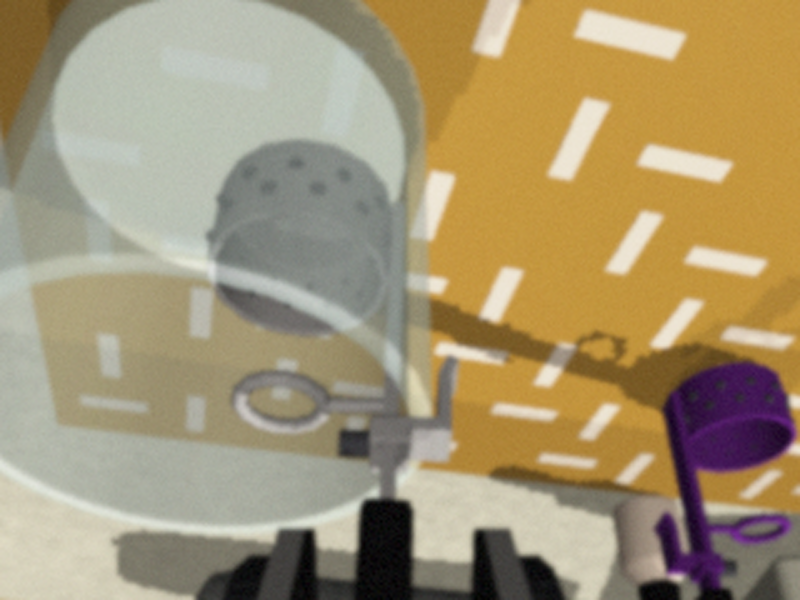

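```bash
python3 -m crank '[[0,0,-1,0],[0,0,-2.5,0],[0,0,-3,0],[0,0,-3,0],[0,0,-2,0],[0,0,0,0]]'
python3 - <<'E'
from h import *
f=grab('wrist','w17');crop('w17',160,0,560,300,2,'w17b');f=grab('scene','s17');crop('s17',220,60,420,220,4,'s17b')
print(manip.state()['contact_force']);go(.55,.2,.3)
E
```

```text
time: 15.63
tool_pos: [0.4846, -0.1357, 0.2161]
tool_rot: [0.202, 0.566, 0.757, 0.258]
contact_force: [0.8, -0.8, 1.2]
gripper_width: 0.346
[ 0.37473306  1.37883126 -1.53369202]
pos [ 0.4842 -0.1342  0.2117] yaw 106.27 tool cm [30.17 17.93  2.53] turn units None
```

View pics/w17b.png

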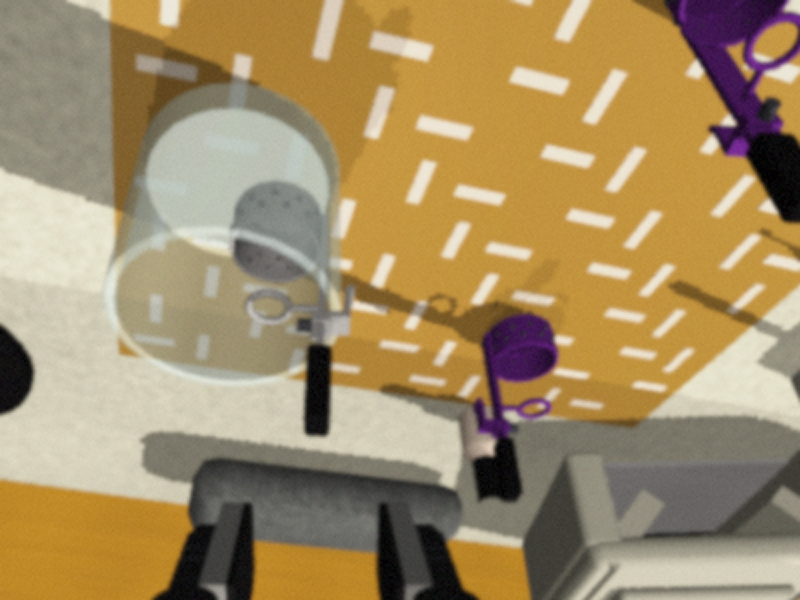

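View pics/s17b.png

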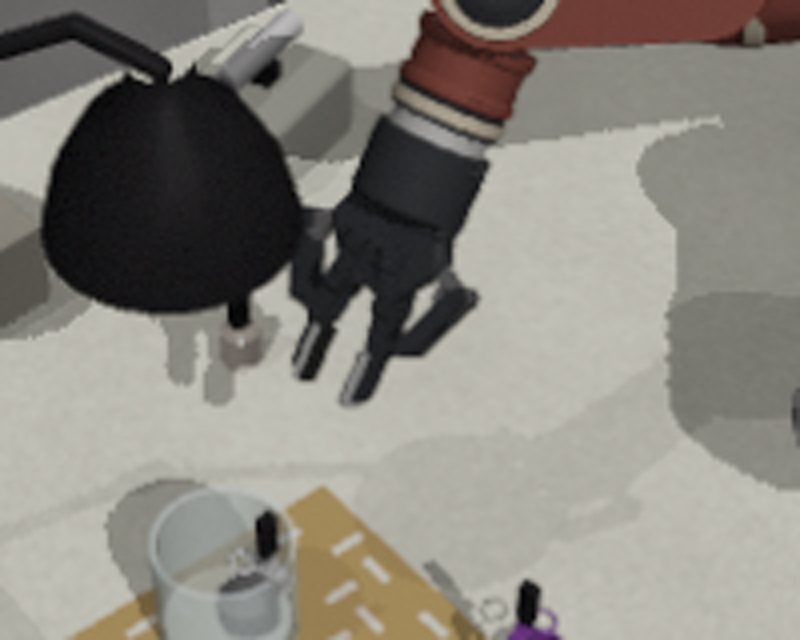

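```bash
python3 - <<'E'
from h import *
W=load('w17');S=load('s17')
print('ring',tri((W,(160+270/2,305/2)),(S,(220+243/4,60+562/4))))
crop('w17',270,120,350,220,7,'c20');crop('s17',260,180,310,240,10,'c21')
go(.55,.12,.35);go(1.04,.30,.50)
E
python3 -m crank '[[2,0.5,-0.5,0],[3.8,1.2,-1,0],[3.8,1.2,-1,0],[3.8,1.2,-1,0],[3.8,1.2,-1,0],[3.8,1.2,-1,0]]'
python3 - <<'E'
from h import *
go(1.03,.29,.48)
E
```

```text
ring (array([ 0.54889262, -0.13871469,  0.08757904]), [np.float64(0.0008579463098506825), np.float64(0.0008579463098508773)])
pos [ 0.4842 -0.1342  0.2117] yaw 106.27 tool cm [22.45 19.21 -2.75] turn units None
pos [ 0.4842 -0.1342  0.2117] yaw 106.27 tool cm [25.9  69.49 17.52] turn units None
time: 16.23
tool_pos: [0.4408, 0.0748, 0.2918]
tool_rot: [0.197, 0.567, 0.757, 0.259]
contact_force: [1.1, 0.1, -1.0]
gripper_width: 0.354
pos [0.4408 0.0748 0.2918] yaw 106.28 tool cm [ 4.06 60.96 23.58] turn units None
```

View pics/c20.png

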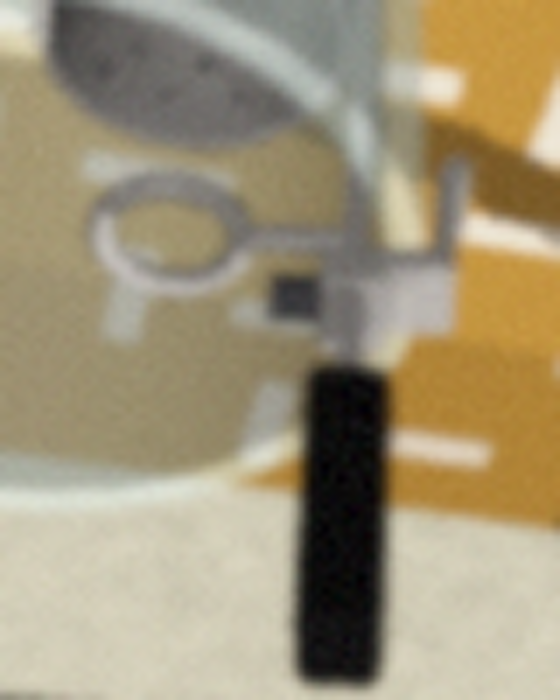

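View pics/c21.png

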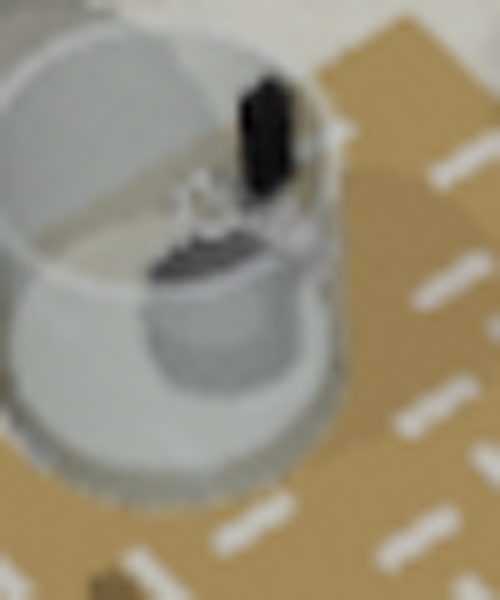

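```bash
python3 -m crank '[[0.3,3.6,1.3,0],[0.3,3.6,1.3,0],[0.3,3.6,1.3,0],[0.3,3.6,1.3,0],[0.3,3.6,1.3,0],[0.3,3.6,1.3,0],[0.3,3.6,1.3,0],[0.3,3.6,1.3,0],[0.3,3.6,1.3,0],[0.3,3.6,1.3,0]]';python3 -m crank '[[0.2,3.5,1.3,0],[0.2,3.5,1.3,0],[0.2,3.5,1.3,0],[0.2,3.5,1.3,0],[0.2,3.5,1.3,0],[0.2,3.5,1.3,0],[0.2,3.5,1.3,0],[0,3.5,0.5,0],[0,3.5,0,0],[0,3.5,0,0]]';python3 - <<'E'
from h import *
print(np.round(manip.state()['joint_pos'],4)); go();print(rot(manip.state()['tool_rot']).round(3))
E
```

```text
time: 17.07
tool_pos: [0.7837, 0.2071, 0.408]
tool_rot: [0.195, 0.566, 0.758, 0.257]
contact_force: [1.3, -1.1, 0.5]
gripper_width: 0.356
time: 17.9
tool_pos: [1.0527, 0.3006, 0.5066]
tool_rot: [0.2, 0.564, 0.756, 0.264]
contact_force: [-1.0, -0.3, 1.2]
gripper_width: 0.351
[ 0.1969  0.9583  0.0548  0.0529  1.455  -1.6498]
pos [1.0527 0.3006 0.5066] yaw 106.43 tool cm [0. 0. 0.] turn units None
[[-0.283  0.748  0.601]
 [ 0.959  0.223  0.173]
 [-0.004  0.625 -0.78 ]]
```

```bash
python3 -m crank '[[0,3.5,0.8,0],[0,3.5,0.8,0],[0,3.5,0.8,0],[0,3.5,0.8,0],[0,3.5,0.8,0],[0,3.5,0.8,0],[0,3.5,0.8,0],[0,3.5,0.8,0],[0,3.5,0.8,0]]';python3 - <<'E'
from h import *
print(np.round(manip.state()['joint_pos'],4)); go();print(rot(manip.state()['tool_rot']).round(3))
E
```

```text
time: 18.65
tool_pos: [1.0828, 0.3105, 0.5649]
tool_rot: [0.259, 0.541, 0.724, 0.34]
contact_force: [-0.3, -0.5, -0.6]
gripper_width: 0.352
[ 0.1981  0.9381  0.0564  0.0643  1.2659 -1.6502]
pos [1.0828 0.3105 0.5649] yaw 106.25 tool cm [0. 0. 0.] turn units None
[[-0.28   0.608  0.743]
 [ 0.96   0.183  0.212]
 [-0.007  0.773 -0.635]]
```

```bash
python3 - <<'E'
from h import *
go(.57,.27,.29)
E
python3 -m crank '[[0.8,-3.9,0,0],[0.8,-3.9,0,0],[0.8,-3.9,0,0],[0.8,-3.9,0,0],[0.8,-3.9,0,0],[0.8,-3.9,0,0],[0.8,-3.9,0,0],[0.8,-3.9,0,0],[0.8,-3.9,0,0],[0.8,-3.9,-0.4,0]]'
python3 - <<'E'
from h import *
go(.57,.27,.29)
E
```

```text
pos [1.0828 0.3105 0.5649] yaw 106.25 tool cm [ 10.66 -53.14 -21.53] turn units None
time: 19.48
tool_pos: [0.8491, 0.3156, 0.2964]
tool_rot: [0.259, 0.541, 0.724, 0.34]
contact_force: [0.6, -0.3, -0.3]
gripper_width: 0.35
pos [0.8491 0.3156 0.2964] yaw 106.25 tool cm [  3.43 -18.32 -21.27] turn units None
```

```bash
python3 -m crank '[[0.5,-2.6,-3,0],[0.5,-2.6,-3,0],[0.5,-2.6,-3,0],[0.5,-2.6,-3,0],[0.5,-2.6,-3,0],[0.5,-2.6,-3,0],[0.4,-2.4,-2.8,0],[0,0,0,0],[0,0,0,0]]'
python3 - <<'E'
from h import *
print(np.round(manip.state()['joint_pos'],3));go(.5929,.277,.2)
f=grab('wrist','w20');grab('scene','s20');crop('s20',280,60,480,360,2,'s20b')
E
```

```text
time: 20.23
tool_pos: [0.5755, 0.2715, 0.2917]
tool_rot: [0.259, 0.541, 0.724, 0.34]
contact_force: [0.5, -0.2, 0.7]
gripper_width: 0.353
[ 0.347 -0.434  2.105 -0.094  0.59  -1.458]
pos [0.5755 0.2715 0.2917] yaw 106.31 tool cm [ 0.11 -5.94  7.23] turn units None
```

View pics/w20.png

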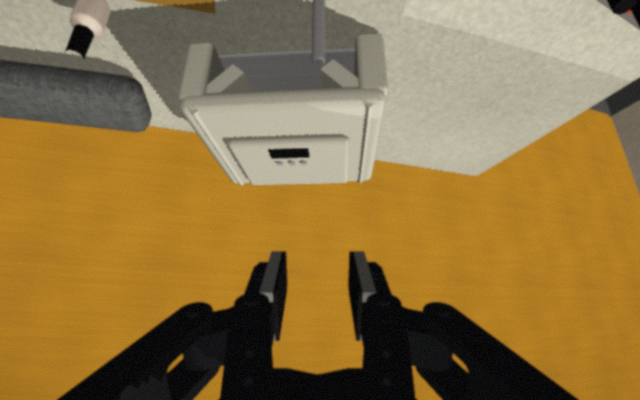

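View pics/s20b.png

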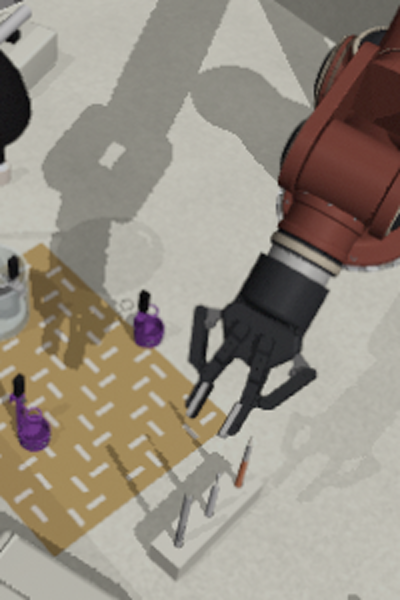

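Run:
```python
from h import *
crop('w20',280,0,360,80,6,'c22');crop('s20',350,290,400,350,9,'c23')
```

```text
(no output)
```

View pics/c22.png

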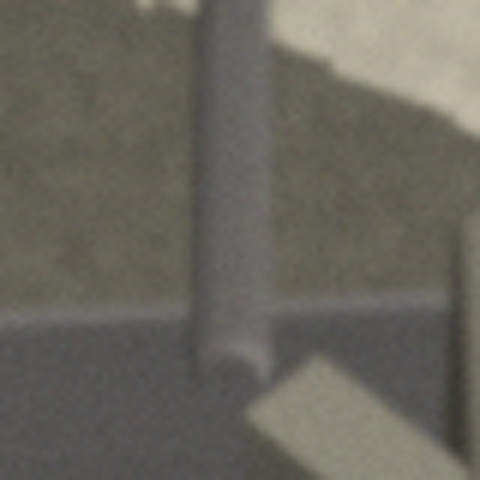

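View pics/c23.png

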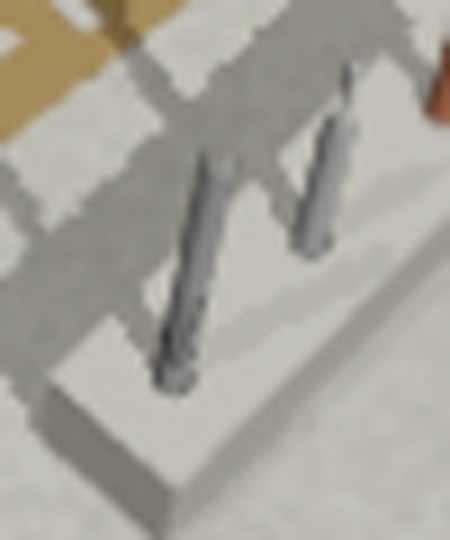

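Run:
```python
from h import *
W=load('w20');S=load('s20')
a=(W,(280+235/6,357/6));b=(S,(350+217/9,290+163/9))
print('top',tri(a,b),plane(*a,.158),plane(*b,.158)); print('base',plane(S,(350+176/9,290+380/9),.038))
```

```text
top (array([0.58098185, 0.27323343, 0.15553203]), [np.float64(0.0008099561482851602), np.float64(0.000809956148285164)]) [0.57815863 0.27323173 0.158     ] [0.58230501 0.2732984  0.158     ]
base [0.58064746 0.27470392 0.038     ]
```

```bash
python3 -m crank '[[0.1,-1.5,1.9,0],[0,-1.5,1.9,0],[0,-1.5,1.9,0],[0,-1.5,1.6,0],[0,0,0,0]]'
python3 - <<'E'
from h import *
print(np.round(manip.state()['joint_pos'],3));go(.5939,.2773,.128)
f=grab('wrist','w21')
E
```

```text
time: 20.75
tool_pos: [0.5935, 0.2758, 0.1912]
tool_rot: [0.256, 0.543, 0.726, 0.335]
contact_force: [-0.5, -0.6, -1.7]
gripper_width: 0.351
[ 0.343 -0.268  2.15  -0.134  0.393 -1.414]
pos [0.5935 0.2758 0.1912] yaw 106.2 tool cm [ 0.18 -4.78  4.13] turn units None
```

View pics/w21.png

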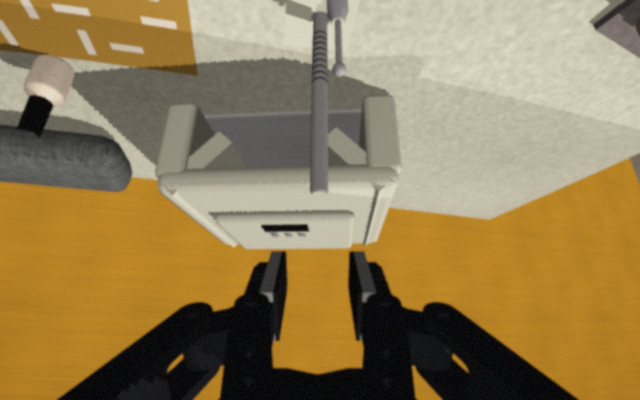

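```bash
python3 -m crank '[[0.1,-1.2,1.0,0],[0.05,-1.2,1.0,0],[0,-1.2,1.0,0],[0,-0.6,0.5,0],[0,0,0,0],[0,0,0,0]]'
python3 - <<'E'
from h import *
s=manip.state();print(np.round(s['joint_pos'],3),s['contact_force']);go(.5939,.2773,.128);print(rot(s['tool_rot']).round(3))
f=grab('wrist','w22')
E
```

```text
time: 21.3
tool_pos: [0.5954, 0.2783, 0.1451]
tool_rot: [0.259, 0.541, 0.724, 0.34]
contact_force: [-0.4, 0.2, -0.0]
gripper_width: 0.347
[ 0.347 -0.188  2.176 -0.195  0.278 -1.348] [-0.42357794  0.17083663 -0.03231541]
pos [0.5954 0.2783 0.1451] yaw 106.25 tool cm [-0.04 -1.43  0.95] turn units None
[[-0.28   0.608  0.743]
 [ 0.96   0.183  0.212]
 [-0.007  0.772 -0.635]]
```

View pics/w22.png

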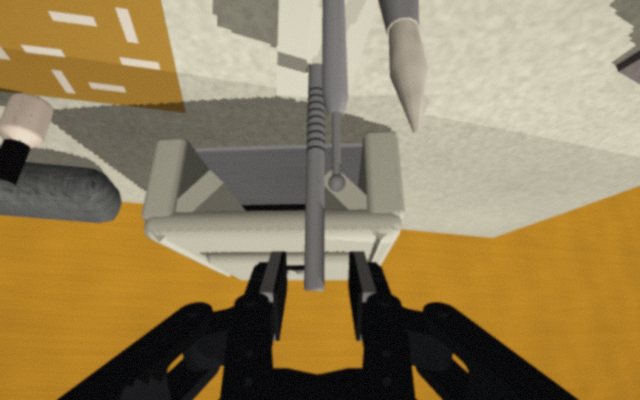

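```bash
python3 -m crank '[[0,-0.7,0.5,0],[0,-0.7,0.5,0],[0,0,0,0],[0,0,0,0]]'; python3 -m crank '[[0,0,0,0],[0,0,0,0],[0,0,0,0],[0,0,0,0]]' 0
python3 - <<'E'
from h import *
s=manip.state();print(np.round(s['joint_pos'],3),s['contact_force']);go(.5939,.2773,.128)
f=grab('wrist','w23')
E
```

```text
time: 21.68
tool_pos: [0.5927, 0.2773, 0.1251]
tool_rot: [0.258, 0.542, 0.725, 0.338]
contact_force: [-0.0, 0.1, -0.4]
gripper_width: 0.351
time: 22.02
tool_pos: [0.5935, 0.2776, 0.1268]
tool_rot: [0.259, 0.541, 0.724, 0.339]
contact_force: [0.4, 0.1, -0.2]
gripper_width: 0.087
[ 0.347 -0.161  2.187 -0.225  0.24  -1.318] [ 0.42689521  0.05329046 -0.17688593]
pos [0.5935 0.2776 0.1268] yaw 106.26 tool cm [-0.05  0.11 -0.05] turn units None
```

View pics/w23.png

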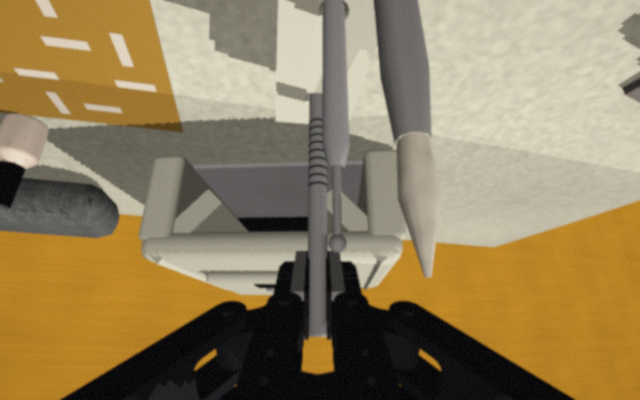

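```bash
python3 -m crank '[[0,0.8,-0.65,0],[0,1.2,-1,0],[0,1.55,-1.27,0],[0,2.3,-1.9,0],[0,2.3,-1.9,0],[0,1.5,-1.2,0],[0,0,0,0],[0,0,0,0]]'
python3 - <<'E'
from h import *
s=manip.state();print(np.round(s['joint_pos'],3),s['contact_force'],s['gripper_width']);go(.5628,-.1347,.22)
f=grab('wrist','w24');grab('scene','s24');crop('s24',280,60,480,360,2,'s24b')
E
```

```text
time: 22.73
tool_pos: [0.594, 0.2788, 0.2543]
tool_rot: [0.259, 0.541, 0.724, 0.341]
contact_force: [0.4, -0.8, -1.1]
gripper_width: 0.081
[ 0.349 -0.343  2.102 -0.113  0.501 -1.435] [ 0.35760692 -0.84047567 -1.09527964] 0.08065915384621399
pos [0.594  0.2788 0.2543] yaw 106.27 tool cm [-38.8  -12.08  -8.94] turn units None
```

View pics/w24.png

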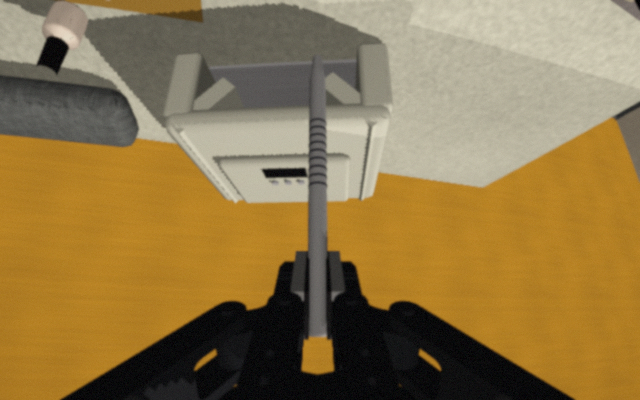

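View pics/s24b.png

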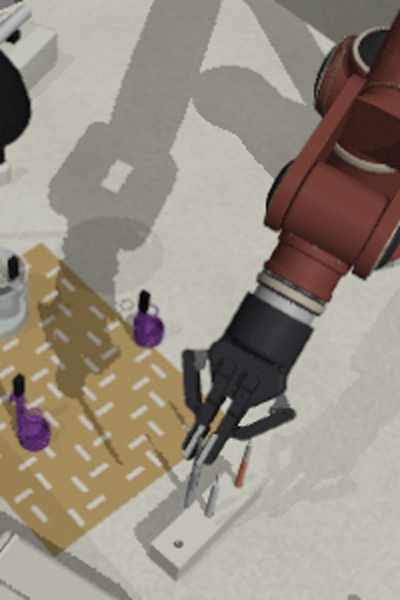

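Run:
```python
from h import *
crop('w24',280,40,350,180,5,'c24');crop('s24',350,260,410,340,9,'c25')
W=load('w24')
p=np.array([.594,.2788,.2543]); ax=p[:2]-[.0139,.004]
print([proj(W,(*ax,z)).round(1) for z in (.1355,.16,.2,.25)])
```

```text
[array([317.6,  56.3]), array([317.3,  89.9]), array([316.8, 153.5]), array([316. , 251.2])]
```

View pics/c24.png

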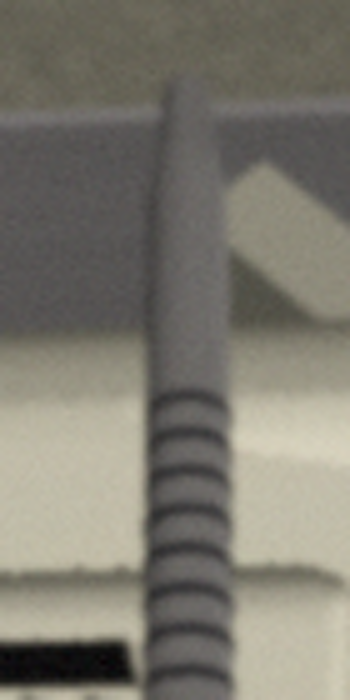

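View pics/c25.png

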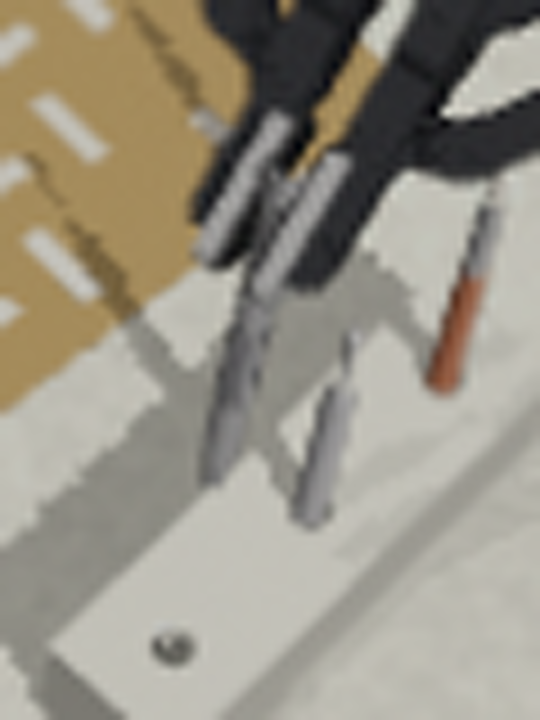

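```bash
python3 - <<'E'
from h import *
go(.49,-.056,.2543)
E
python3 -m crank '[[-1.5,-0.6,-0.7,0],[-3,-1.2,-1.4,0],[-3,-1.2,-1.4,0],[-3,-1.2,-1.4,0],[-3,-1.2,-1.4,0],[-3,-1.2,-1.4,0],[-3,-1.2,-1.4,0],[-3,-1.2,-1.4,0],[-3,-1.2,-1.4,0],[-1.5,-0.5,-0.7,0]]'
python3 - <<'E'
from h import *
go(.49,-.056,.2543);go(.494,-.136,.2543)
E
```

```text
pos [0.5926 0.2783 0.2496] yaw 106.26 tool cm [-29.22 -12.06 -14.96] turn units None
time: 23.67
tool_pos: [0.5088, -0.0299, 0.2481]
tool_rot: [0.258, 0.543, 0.724, 0.338]
contact_force: [-0.3, -0.0, -1.1]
gripper_width: 0.081
pos [ 0.5088 -0.0299  0.2481] yaw 106.04 tool cm [-1.99 -1.15 -2.33] turn units None
pos [ 0.5088 -0.0299  0.2481] yaw 106.04 tool cm [-9.79 -2.35 -3.71] turn units None
```

```bash
python3 -m crank '[[-1.5,-0.7,-1.1,0],[-2.5,-0.7,-1.0,0],[-2.5,-0.5,-0.9,0],[-2.2,-0.4,-0.5,0],[-1,0,0,0],[0,0,0,0],[0,0,0,0]]'
python3 - <<'E'
from h import *
s=manip.state();print(np.round(s['joint_pos'],3),s['contact_force'],s['gripper_width']);go(.494,-.136,.222);go(.5628,-.135,.222)
f=grab('wrist','w25');grab('scene','s25');crop('s25',220,60,420,220,4,'s25b')
E
```

```text
time: 24.25
tool_pos: [0.4969, -0.1316, 0.2538]
tool_rot: [0.257, 0.543, 0.724, 0.339]
contact_force: [-0.7, 0.0, -0.4]
gripper_width: 0.085
[-0.798 -0.659  2.308  0.84   1.145 -2.878] [-0.66221817  0.02020936 -0.43315962] 0.08509524842098604
pos [ 0.4969 -0.1316  0.2538] yaw 106.21 tool cm [-0.33 -2.71  1.72] turn units None
pos [ 0.4969 -0.1316  0.2538] yaw 106.21 tool cm [-2.15  1.52  6.83] turn units None
```

View pics/w25.png

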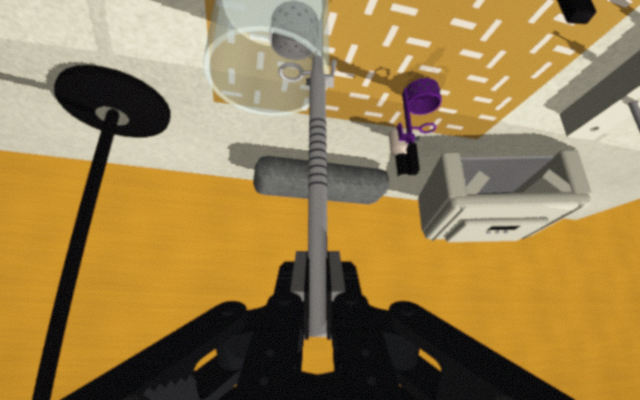

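View pics/s25b.png

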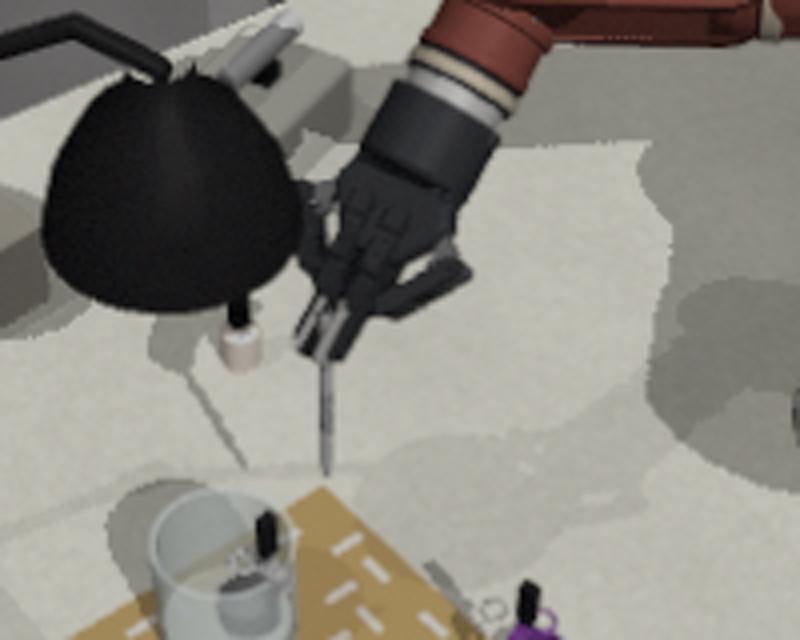

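```bash
python3 -m crank '[[-0.3,-1.3,0.9,0],[-0.2,-1.3,0.8,0],[-0.3,0.7,0.9,0],[-0.4,0.9,1.1,0],[-0.4,0.9,1.1,0],[-0.3,0.7,0.8,0],[0,0,0,0],[0,0,0,0]]'
python3 - <<'E'
from h import *
s=manip.state();print(np.round(s['joint_pos'],3),s['contact_force'],s['gripper_width']);go(.5628,-.135,.222)
f=grab('wrist','w26');crop('w26',230,20,390,140,5,'w26b');grab('scene','s26');crop('s26',220,60,420,220,4,'s26b')
E
```

```text
time: 25.02
tool_pos: [0.5479, -0.1355, 0.2247]
tool_rot: [0.258, 0.541, 0.725, 0.34]
contact_force: [-0.1, 1.0, -0.5]
gripper_width: 0.085
[-0.71  -0.469  2.241  0.874  0.999 -2.925] [-0.0528977   1.03599914 -0.52993149] 0.08482322488273478
pos [ 0.5479 -0.1355  0.2247] yaw 106.41 tool cm [-0.37  0.71  1.29] turn units None
```

View pics/w26b.png

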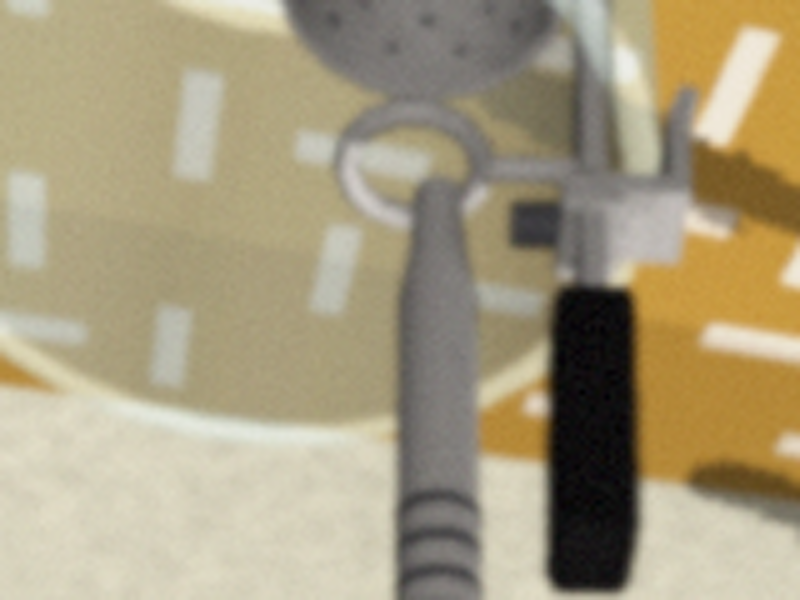

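View pics/s26b.png

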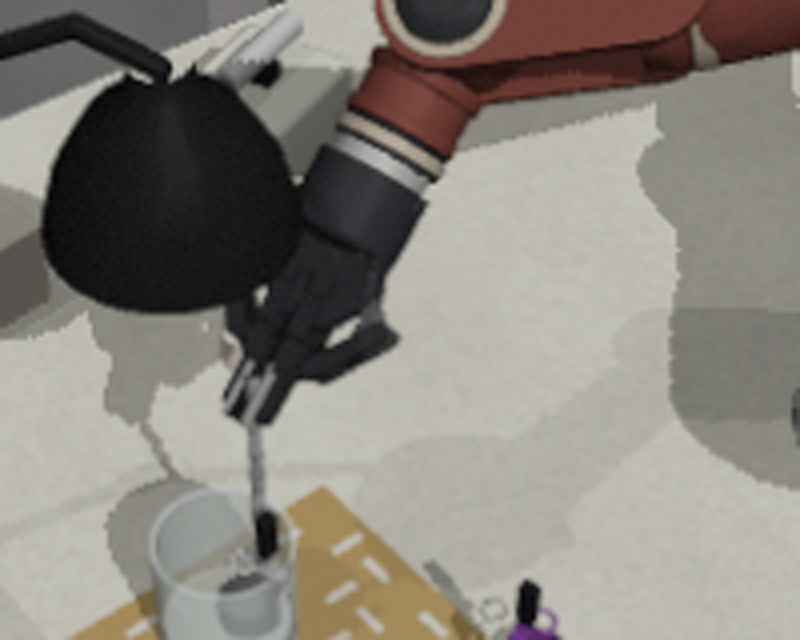

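```bash
cat > wr.py <<'E'
from h import *
import kin
def wrist(j,M):
    A=R.from_euler('ZY',[j[0],j[1]+j[2]]).as_matrix().T@M
    e=R.from_matrix(A).as_euler('ZYZ'); return e
E
python3 - <<'E'
from wr import *
s=manip.state();M=rot(s['tool_rot']);j=s['joint_pos'];print(np.round(j,3),wrist(j,M), 'g-pi',wrist(j,M)[2]-np.pi)
p=np.array(s['tool_pos']);k0=kin.ik(p,M[:,2])[0]
for d in ((.015,0,0),(.015,0,-.03),(.015,0,-.06),(.015,0,-.067)):
    k=kin.ik(p+d,M[:,2])[0]; jj=np.array(j[:3])+k-k0; e=wrist(jj,M); print(d,jj.round(3),e.round(3),round(e[2]-np.pi,3))
E
```

```text
[-0.712 -0.47   2.242  0.874  0.999 -2.925] [0.87439275 0.99923087 0.21639138] g-pi -2.9252012771664013
(0.015, 0, 0) [-0.685 -0.433  2.218] [0.875 0.971 0.224] -2.917
(0.015, 0, -0.03) [-0.685 -0.416  2.253] [0.905 0.937 0.174] -2.968
(0.015, 0, -0.06) [-0.685 -0.393  2.286] [0.938 0.904 0.119] -3.023
(0.015, 0, -0.067) [-0.685 -0.387  2.293] [0.947 0.896 0.105] -3.036
```

Run:
```python
from wr import *
W=load('w26');p=np.array([.5479,-.1355,.2247]);s=manip.state();p=np.array(s['tool_pos']);print(p)
print('pred foot',proj(W,(p[0]-.0139,p[1]-.004,p[2]-.119)))
obs=(230+441/5,20+187/5)
F=plane(W,obs,p[2]-.119);Rg=plane(W,(230+415/5,20+161/5),.0885);print('foot',F,'ring',Rg,'delta',Rg-F)
z=rot(s['tool_rot'])[:,2];L=np.array([.561,-.1755])
th=np.linspace(0,2*np.pi,720)
def clear(t):
    t=np.array(t);P=np.c_[L[0]+.075*np.cos(th),L[1]+.075*np.sin(th),np.full(720,.365)]
    d=P-t;a=d@z;r=np.linalg.norm(d-np.outer(a,z),axis=1);i=r.argmin();return r[i],-a[i]
print(clear(p),clear((.5628,-.135,.222)),clear((.5628,-.135,.155)))
D=Rg-F;M=rot(s['tool_rot']);print('tool cm',M.T@np.array([D[0],D[1],0])*100)
```

```text
[ 0.54751709 -0.13618254  0.22476561]
pred foot [316.69403898  55.96326549]
foot [ 0.534416   -0.13903186  0.10576561] ring [ 0.54760856 -0.13866447  0.0885    ] delta [ 0.01319256  0.00036739 -0.01726561]
(np.float64(0.06654625994498474), np.float64(0.1418992691622389)) (np.float64(0.05861461274973865), np.float64(0.15541351822586208)) (np.float64(0.10928955384921026), np.float64(0.19943392416370273))
tool cm [-0.33551886  0.81083147  0.98578184]
```

```bash
python3 -m crank '[[-0.15,0.4,0.5,0],[-0.18,0.4,0.5,0],[0,0,0,0],[0,0,0,0]]'
python3 - <<'E'
from h import *
s=manip.state();p=np.array(s['tool_pos']);print(np.round(s['joint_pos'],3),s['contact_force'],p)
W=grab('wrist','w27');crop('w27',230,20,390,140,5,'w27b');grab('scene','s27');crop('s27',255,150,305,230,9,'s27b')
E
```

```text
time: 25.45
tool_pos: [0.5614, -0.1366, 0.2251]
tool_rot: [0.258, 0.541, 0.725, 0.339]
contact_force: [0.8, 1.3, -0.2]
gripper_width: 0.079
[-0.69  -0.431  2.215  0.876  0.974 -2.919] [ 0.76531669  1.29435109 -0.2466345 ] [ 0.56141936 -0.13658052  0.22505939]
```

View pics/w27b.png

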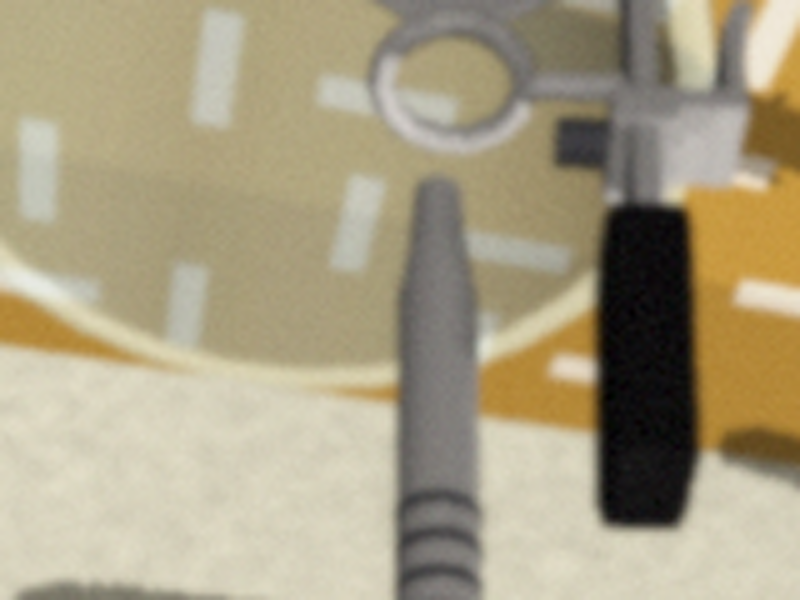

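View pics/s27b.png

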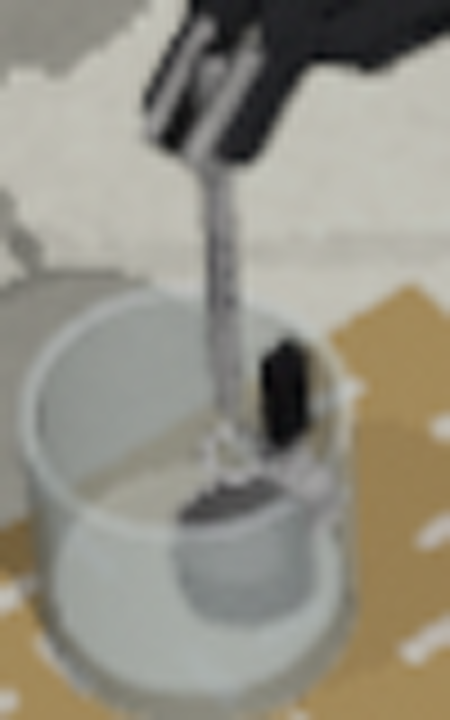

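Run:
```python
from h import *
W=load('w27');S=load('s27');s=manip.state();p=np.array(s['tool_pos']);M=rot(s['tool_rot'])
print(W['position'],p)
f=(W,(230+437/5,20+185/5));r=(W,(230+453/5,20+83/5))
F=plane(*f,.105);Rg=plane(*r,.0885);print('foot',F,'ring',Rg);D=Rg-F;D[2]=0;print('tool cm',M.T@D*100)
print('foot tri',tri(f,(S,(255+230/9,150+432/9))),'ring tri',tri(r,(S,(255+232/9,150+450/9))))
```

```text
[ 0.40647273 -0.18103978  0.25455563] [ 0.56116843 -0.13658357  0.22482146]
foot [ 0.54887563 -0.14035588  0.105     ] ring [ 0.54836946 -0.13859553  0.0885    ]
tool cm [ 0.18316295  0.00141108 -0.00024248]
foot tri (array([ 0.55124565, -0.13851968,  0.10139914]), [np.float64(0.0012455232195902435), np.float64(0.0012455232195903406)]) ring tri (array([ 0.54846986, -0.13924404,  0.08908354]), [np.float64(0.0007252432684554306), np.float64(0.0007252432684554692)])
```

```bash
python3 -m crank '[[0.17,0,0,0],[0,-0.5,0.4,0],[0,-0.5,0.4,0],[0,0,0,0],[0,0,0,0]]'
python3 - <<'E'
from h import *
s=manip.state();p=np.array(s['tool_pos']);print(np.round(s['joint_pos'],3),s['contact_force'],p)
W=grab('wrist','w28');crop('w28',230,20,390,140,5,'w28b')
E
```

```text
time: 25.97
tool_pos: [0.5601, -0.1348, 0.2109]
tool_rot: [0.258, 0.542, 0.724, 0.339]
contact_force: [-0.6, -0.4, -1.6]
gripper_width: 0.081
[-0.688 -0.419  2.231  0.89   0.956 -2.943] [-0.62626144 -0.36749008 -1.60249062] [ 0.5601262  -0.13481131  0.21086747]
```

View pics/w28b.png

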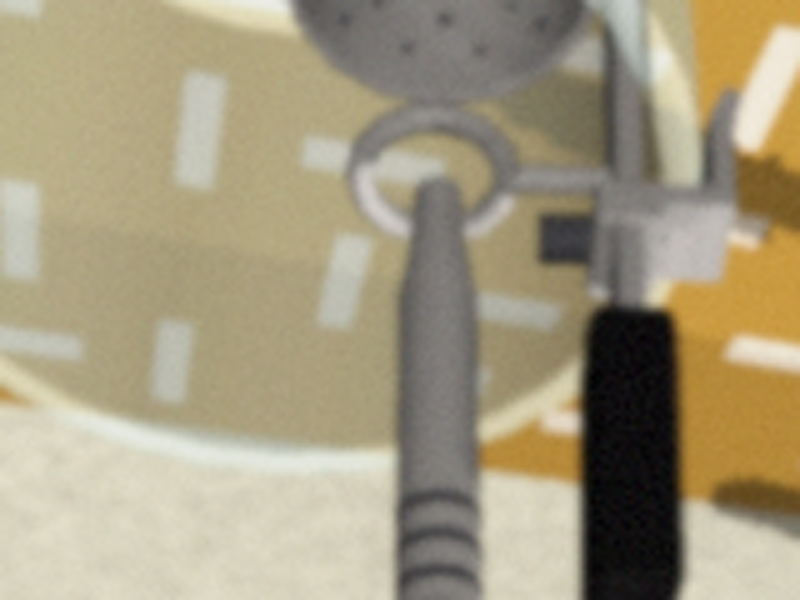

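Run:
```python
from h import *
W=load('w28');s=manip.state();p=np.array(s['tool_pos']);M=rot(s['tool_rot'])
for fz in (.088,.090,.092):
    F=plane(W,(230+437/5,20+185/5),fz);Rg=plane(W,(230+434/5,20+170/5),.0885);D=Rg-F;D[2]=0;print(fz,F,Rg,'fwd/lat',(D[:2]@[.962,.274])*1000,M.T@D*100)
```

```text
0.088 [ 0.55010442 -0.13767032  0.088     ] [ 0.54749974 -0.13879884  0.0885    ] fwd/lat -2.8149168191519736 [-0.03544486 -0.17949658 -0.21703408]
0.09 [ 0.54820478 -0.13821552  0.09      ] [ 0.54749974 -0.13879884  0.0885    ] fwd/lat -0.8380861904410934 [-0.03626867 -0.05366296 -0.06464097]
0.092 [ 0.54630515 -0.13876071  0.092     ] [ 0.54749974 -0.13879884  0.0885    ] fwd/lat 1.1387444382698855 [-0.03709249  0.07217066  0.08775215]
```

```bash
python3 -m crank '[[-0.03,0.04,0.05,0],[0,-0.4,0.32,0],[0,-0.4,0.32,0],[0,0,0,0],[0,0,0,0]]'
python3 - <<'E'
from h import *
s=manip.state();p=np.array(s['tool_pos']);print(np.round(s['joint_pos'],3),s['contact_force'],p)
W=grab('wrist','w29');crop('w29',230,20,390,140,5,'w29b');grab('scene','s29');crop('s29',255,150,305,230,9,'s29b')
E
```

```text
time: 26.43
tool_pos: [0.5609, -0.1351, 0.201]
tool_rot: [0.258, 0.542, 0.725, 0.339]
contact_force: [-0.4, 0.6, 0.1]
gripper_width: 0.085
[-0.687 -0.403  2.237  0.902  0.941 -2.964] [-0.41652913  0.64269686  0.12263297] [ 0.56088003 -0.13509806  0.20104241]
```

View pics/w29b.png

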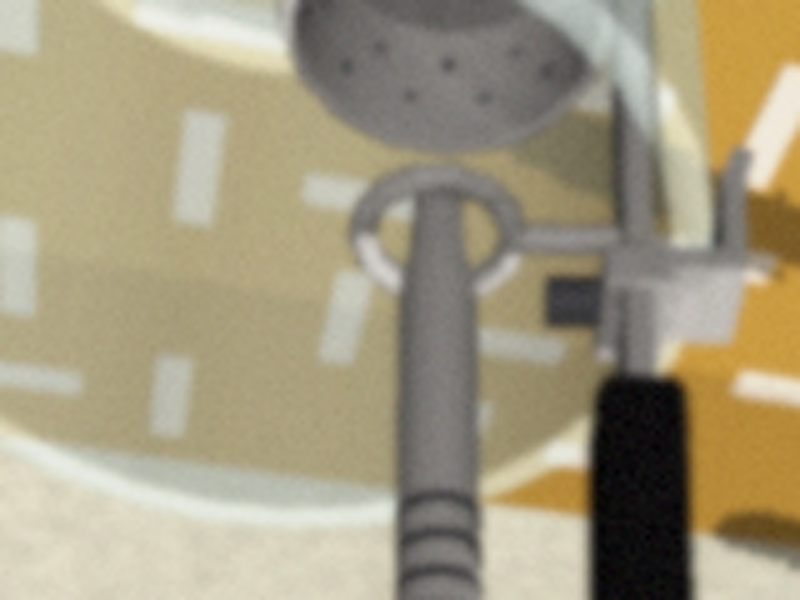

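View pics/s29b.png

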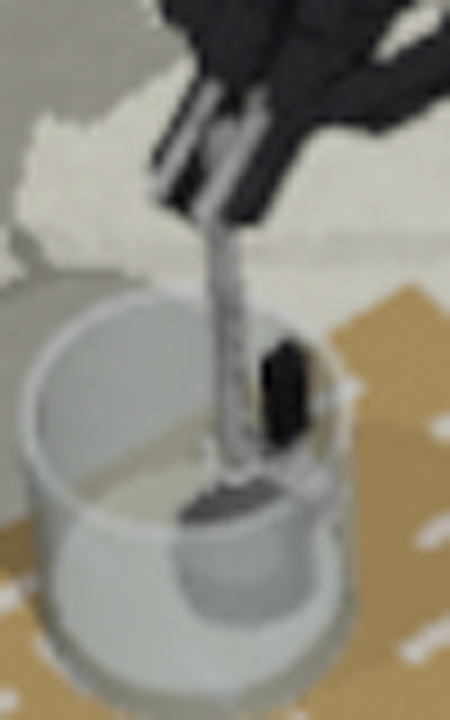

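```bash
python3 -m crank '[[0,-0.4,0.32,0],[0,-0.6,0.48,0],[0,0,0,0],[0,0,0,0]]'
python3 - <<'E'
from h import *
s=manip.state();p=np.array(s['tool_pos']);print(np.round(s['joint_pos'],3),s['contact_force'],p)
W=grab('wrist','w30');crop('w30',230,20,390,140,5,'w30b')
E
```

```text
time: 26.87
tool_pos: [0.5606, -0.1351, 0.1879]
tool_rot: [0.257, 0.542, 0.725, 0.339]
contact_force: [-0.4, -0.2, 0.2]
gripper_width: 0.087
[-0.688 -0.384  2.247  0.919  0.924 -2.992] [-0.41308483 -0.20909033  0.18507205] [ 0.5605555  -0.13513436  0.18785467]
```

View pics/w30b.png

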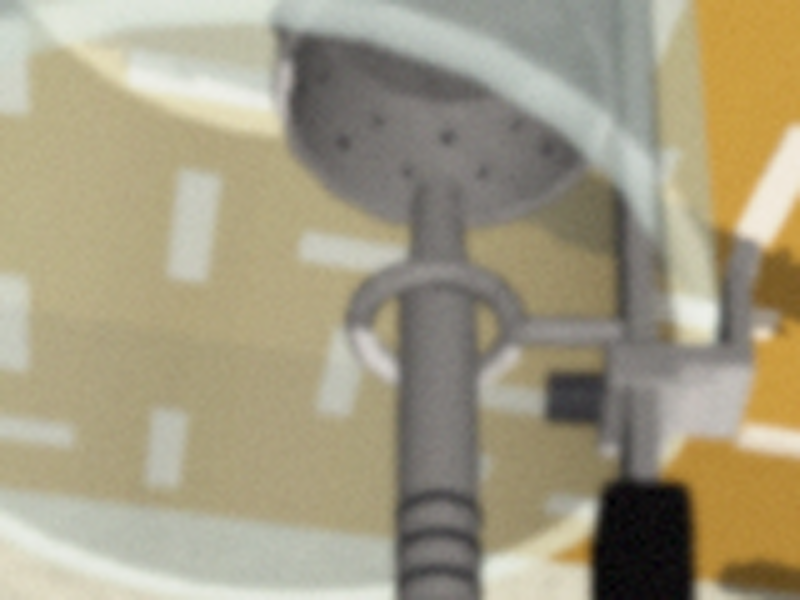

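```bash
python3 -m crank '[[0,-0.6,0.48,0],[0,-0.7,0.56,0],[0,-0.5,0.4,0],[0,-0.3,0.25,0],[0,0,0,0],[0,0,0,0]]'
python3 - <<'E'
from h import *
s=manip.state();p=np.array(s['tool_pos']);print(np.round(s['joint_pos'],3),s['contact_force'],p)
W=grab('wrist','w31');crop('w31',200,20,440,380,2,'w31b');grab('scene','s31');crop('s31',245,130,315,230,7,'s31b')
E
```

```text
time: 27.42
tool_pos: [0.5606, -0.1356, 0.1615]
tool_rot: [0.258, 0.542, 0.724, 0.339]
contact_force: [0.4, 0.7, -0.1]
gripper_width: 0.082
[-0.689 -0.341  2.265  0.958  0.889 -3.055] [ 0.35977563  0.71652362 -0.07760923] [ 0.56055525 -0.13557506  0.16149208]
```

View pics/w31b.png

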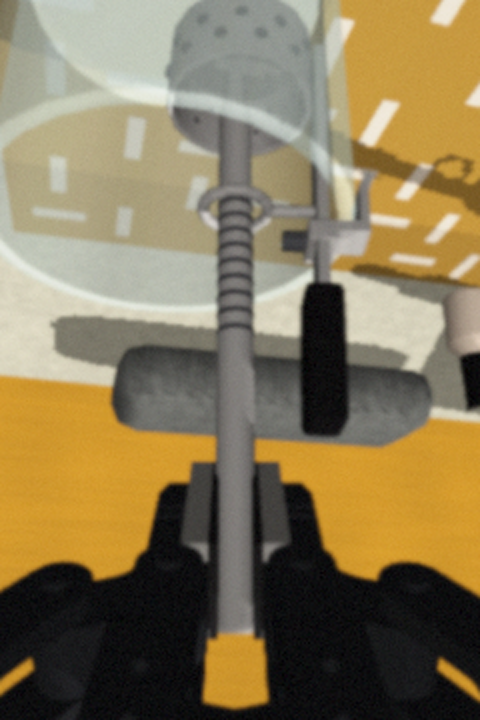

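View pics/s31b.png

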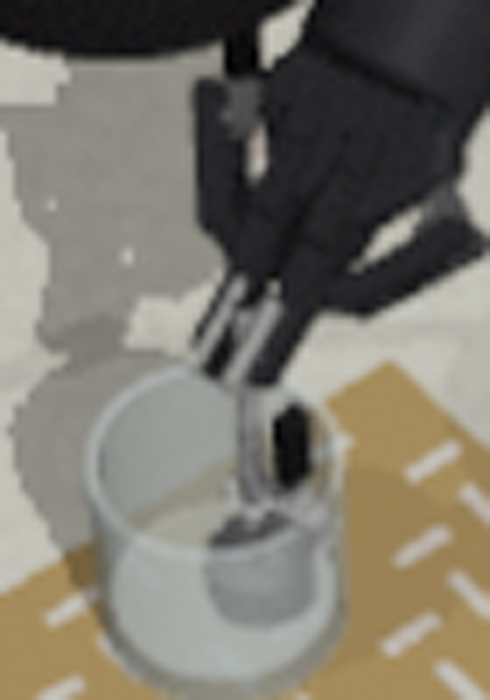

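```bash
python3 -m crank '[[0,-0.2,0.16,0],[0,0,0,0],[0,0,0,0]]'; python3 -m crank '[[0,0,0,0],[0,0,0,0],[0,0,0,0],[0,0,0,0]]' 0.22
python3 - <<'E'
from wr import *
s=manip.state();p=np.array(s['tool_pos']);M=rot(s['tool_rot']);j=s['joint_pos'];print(np.round(j,3),s['contact_force'],p)
W=grab('wrist','w32');crop('w32',200,20,440,380,2,'w32b');grab('scene','s32');crop('s32',245,130,315,230,7,'s32b')
k0=kin.ik(p,M[:,2])[0]
for d in (.04,.08,.12):
    k=kin.ik(p-d*M[:,2],M[:,2])[0]; jj=np.array(j[:3])+k-k0; e=wrist(jj,M); print(d,jj.round(3),e.round(3),round(e[2]-np.pi,3))
E
```

```text
time: 27.77
tool_pos: [0.5607, -0.1358, 0.1597]
tool_rot: [0.258, 0.541, 0.725, 0.339]
contact_force: [1.1, 0.4, -0.2]
gripper_width: 0.089
time: 28.1
tool_pos: [0.5608, -0.1358, 0.1598]
tool_rot: [0.259, 0.541, 0.725, 0.339]
contact_force: [0.1, -1.2, -0.1]
gripper_width: 0.223
[-0.689 -0.338  2.265  0.962  0.886 -3.062] [ 0.14317967 -1.17764952 -0.06540761] [ 0.56078968 -0.13581951  0.15980247]
0.04 [-0.761 -0.419  2.277] [0.927 0.981 0.1  ] -3.042
0.08 [-0.839 -0.492  2.282] [0.903 1.083 0.109] -3.032
0.12 [-0.925 -0.555  2.278] [0.887 1.191 0.108] -3.034
```

View pics/w32b.png

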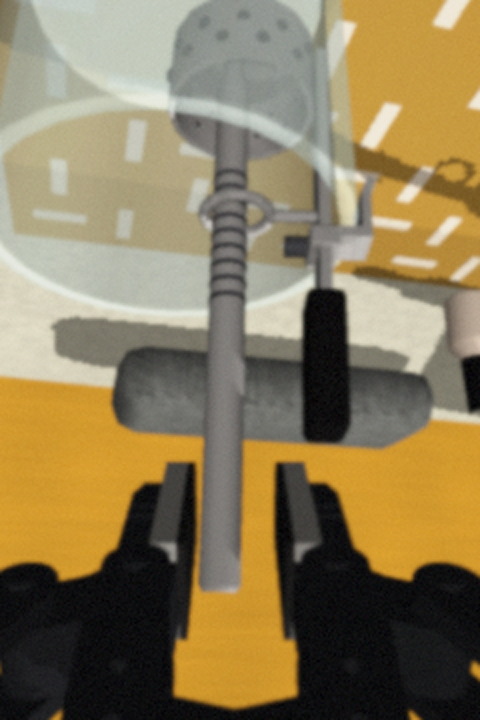

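View pics/s32b.png

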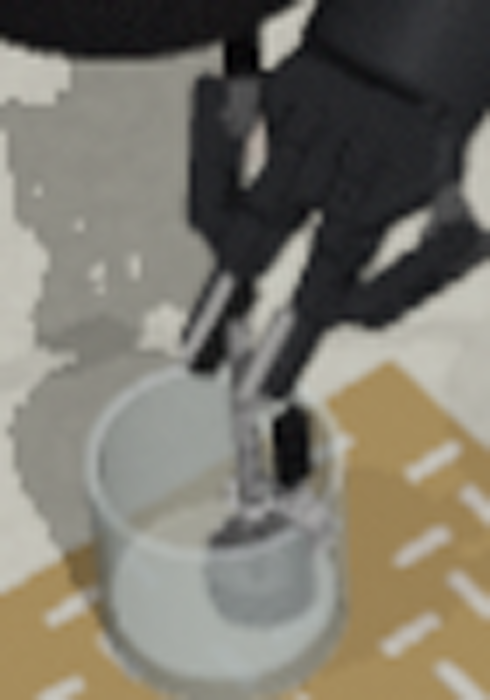

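```bash
python3 -m crank '[[-0.2,0,0,0],[0,0,-0.8,0],[0,0,-1.5,0],[0,0,-2,0],[0,0,-2.5,0],[0,0,-2.5,0],[0,0,0,0],[0,0,0,0]]'
python3 - <<'E'
from wr import *
s=manip.state();print(np.round(s['joint_pos'],3),s['contact_force'],s['tool_pos'])
W=grab('wrist','w33');crop('w33',160,20,480,260,2.5,'w33b');grab('scene','s33');crop('s33',225,110,345,230,6,'s33b')
E
```

```text
time: 28.87
tool_pos: [0.4922, -0.1585, 0.2205]
tool_rot: [0.26, 0.541, 0.724, 0.339]
contact_force: [0.6, 0.2, -1.2]
gripper_width: 0.222
[-0.861 -0.587  2.323  0.885  1.129 -3.002] [ 0.55120657  0.19121034 -1.23767061] [ 0.49215748 -0.15854473  0.22049091]
```

View pics/w33b.png

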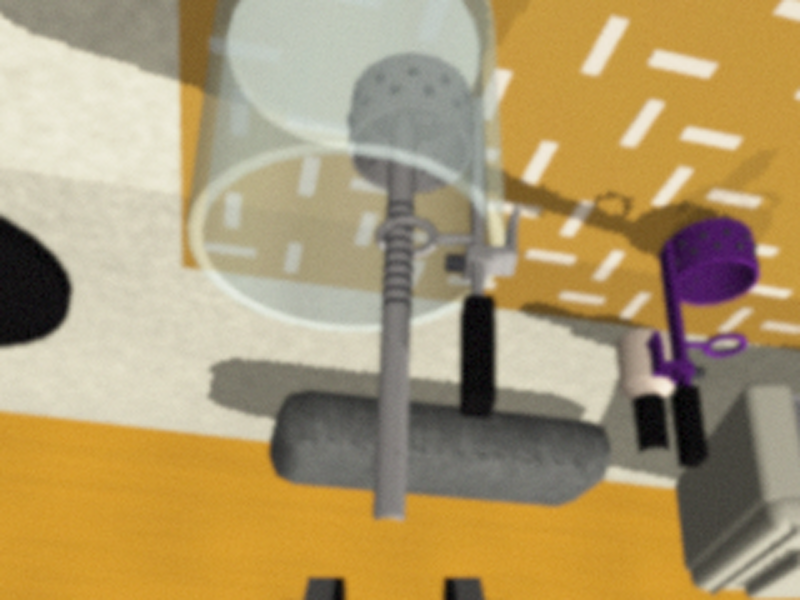

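View pics/s33b.png

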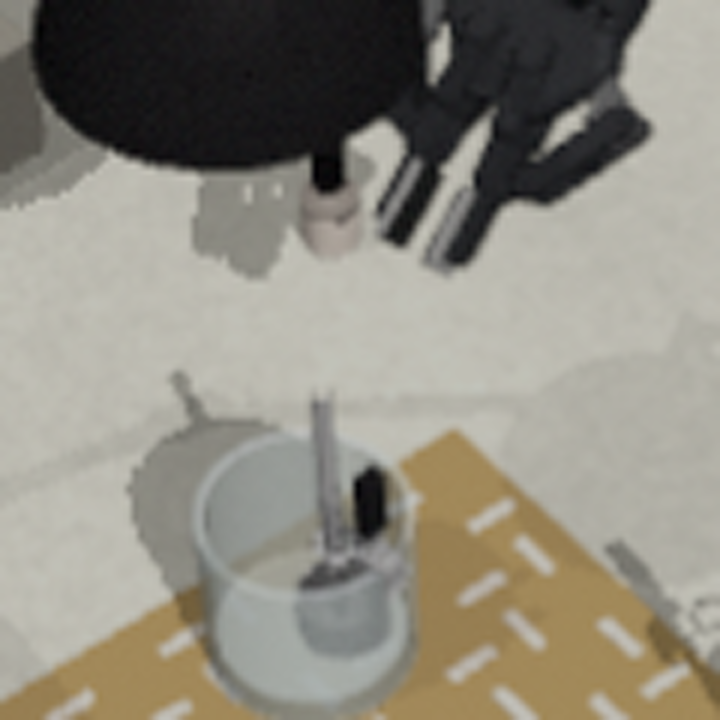

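Run:
```python
from h import *
W=load('w33');S=load('s33')
print('rod top',tri((W,(160+390/2.5,20+515/2.5)),(S,(225+322/6,110+396/6))))
print('ring',plane(W,(160+408/2.5,20+234/2.5),.0885),'grip top',tri((W,(160+478/2.5,20+410/2.5)),(S,(225+370/6,110+472/6))))
crop('w33',290,60,390,200,6,'c30');crop('s33',250,165,300,235,10,'c31');grab('top','t33')
```

```text
rod top (array([ 0.54903699, -0.14283614,  0.18171134]), [np.float64(0.0001157969260951885), np.float64(0.00011579692609544066)])
ring [ 0.5467359  -0.13857368  0.0885    ] grip top (array([ 0.54149019, -0.1190435 ,  0.14986505]), [np.float64(0.000428270957319388), np.float64(0.0004282709573194797)])
```

View pics/c30.png

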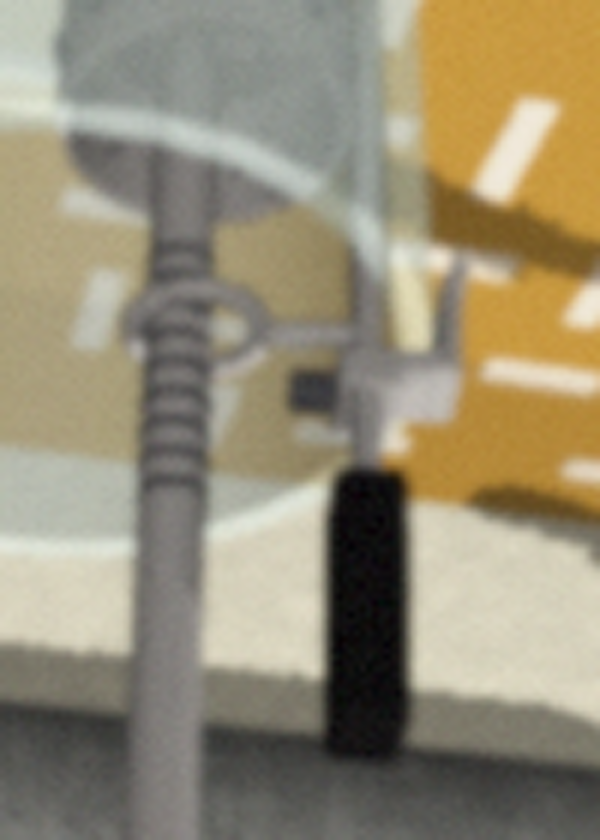

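View pics/c31.png

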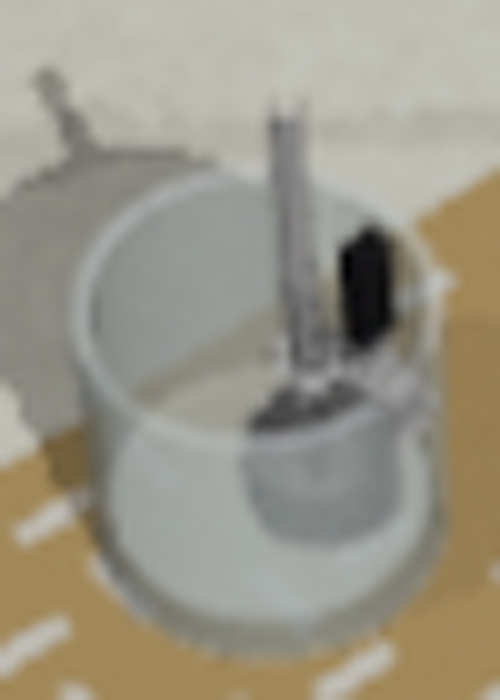

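Run:
```python
from h import *
A=load('scene0')['img'].astype(int);B=load('s33')['img'].astype(int)
d=np.abs(A-B).max(2)
for n,(x0,y0,x1,y1) in dict(jarleft=(250,180,268,230),botA=(262,285,276,310),botB=(272,130,290,155),dotbrush=(380,275,412,322),p1=(283,245,310,288),p2=(344,203,366,236)).items(): print(n,d[y0:y1,x0:x1].mean().round(1),np.percentile(d[y0:y1,x0:x1],95))
s=manip.state();print(s['time'],s['contact_force'])
```

```text
jarleft 6.1 9.0
botA 5.5 7.0
botB 16.1 59.0
dotbrush 6.5 8.0
p1 5.5 7.0
p2 5.6 7.0
29.0167 [-0.10342823  0.15237274 -0.33210707]
```

View pics/s33.png

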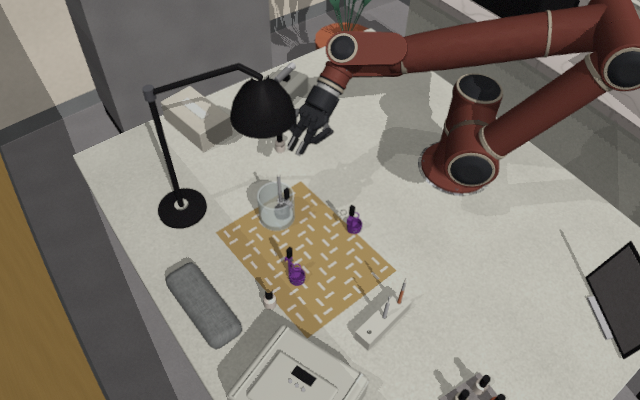

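```bash
python3 -c "
from plant import manip
print(manip.job_done())"
```

```text
the job is handed in; nothing more can be done
None
```

The steel basket is hanging by its hook on the jar's rim with the cup inside. The pusher stands in it, blade down through the ring, with its foot on the cup floor. I handed the job in at about 29 s.

**How the lamp was cleared:** A gripper pointing straight down could not have fitted under the lamp. I used the arm's reach limit to tilt the tool, to about 38° for the basket and 50° for the pusher, and worked from the robot's side. By calculation the gripper stayed roughly 6 mm or more from the shade at the tightest point.

**Forces:** The basket was set on the glass with about 4 N upward on the tool (about 6 N on the rim). An early brush of the hook's lip on the outer wall, about 2.4 N, was corrected before it was lowered fully. The pusher dropped its last 7 mm or so when released.

**Last checks:**

| Check | Measured | Expected |
|---|---|---|
| Pusher top height | 182 mm | 183 mm |
| Basket grip top height | 150 mm | 149 mm |
| Jar, bottle A, the other two tools and the purple baskets, compared with the first picture | no change | no change |

**Not clean:**
- **Bottle B:** the picture comparison failed there. The gripper and its shadow now cover part of that view, but by eye the bottle is where it was.
- **Pusher:** it leans a few degrees, within the ring's play.
- **Elbow joint:** it read 0.055 to 0.057 rad at full stretch, against a stated limit of 0.06. I took that as rounding of the limit and could not confirm it.

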